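Level the surgery trough with its removable crank

ROBOT

A 6-joint arm with a two-finger parallel gripper is mounted at the origin on the work surface. World frame = base frame: x ahead of the robot, y to its left, z up, the work surface at z = 0. Lengths are in m, angles in degrees, forces in N, time in s.
With the tool pointing down it reaches from about 0.325 to 0.925 m from the base axis. Payload 3.1 kg.
Tool frame: the origin (TCP) lies at the very end of the fingers, on their centre line; the grasp point (between the pads) lies 19 mm behind it; z points along the fingers, y is the direction in which the jaws open and shut (so a half turn about z gives the same grasp; the last joint's range is limited). The gripper opens to 85 mm and grips with 20 to 120 N. Pads are 22 mm wide; open, the fingers measure 114 mm over their backs; the gripper's body (76 mm by 85 mm) begins 54 mm behind the grasp point. The pads swing forward as they close: fully open they stand 13 mm farther back than shut.
Start: joints at [68.056, 12.427, 92.441, -0, 75.132, -6.429], TCP at [0.167, 0.602, 0.21] pointing down, gripper open.
Joint ranges: [-157.48, 157.48], [-44.54, 120.13], [17.64, 146.25], [-64.5, 244.5], [7.68, 150.69], [-147.95, 147.95]. Speed limits (degrees/s): [159.86, 159.86, 180, 180, 180, 180].

INTERFACE

Orientations are given as [roll, pitch, yaw] about the fixed x, y, z axes, in that order (R = Rz(yaw) Ry(pitch) Rx(roll)).
In Python, from workcell import state, camera, calibration, finish_job, recognise, outline_of, spot_point gives the robot as it stands.
- The arm moves only by the tool jog_arm, never from a script. Its argument "steps" is a list of rows, each an object with "translation": the shift along the tool's x, y, z in cm, a list of three; "dr": the turn, a rotation vector about the tool's x, y, z in rad, a list of three; "gripper": the closure, from 0 (fully open) to 1 (shut). In form: [{"translation": [dx, dy, dz], "dr": [ax, ay, az], "gripper": gripper}, ...]. A call has exactly 8 rows; each row shifts and turns the commanded pose from where the row before left it, along the tool's axes as they then stand; what a row does not reach is not made up. A row lasts 1/8 s, in which the tool goes at most 62.5 mm and 10.7 degrees, less where a joint would pass 70% of its speed; a pose out of reach is approached as far as the arm can. A call is refused whole if a number of a shift passes 6.25 or a number of a turn 0.188, either way. A call with a gripper value outside its range is refused whole. The fingers move at their own pace and stop on an object; the grip force is fixed at half the most. Time passes only in rows, so rows that do not move let the fingers close, or fill a call up. It gives the time, the measured TCP pose, the force and the opening at its end, in the units of the state.
- state(): the state, without advancing time (a new reading comes with each control period).
- camera(name): name is "scene" or "top" or "wrist"; returns the picture (420x560x3 uint8, red, green, blue); there is no depth.
- calibration(name): a dict with "fx", "fy", "cx", "cy" (pixels), "position" and "attitude" of the camera in the world; the wrist camera has in their place "mount" (4x4, takes a point from camera to tool coordinates, whose origin is the TCP and whose axes are the flange's). Camera axes: x right, y up, looking along -z (the intrinsics and any distortion apply to the point x, -y, -z); pixel columns grow to the right and rows downward; lengths in m; the calibration is good to about 2 mm. A picture is of the moment at which its call begins: read the wrist's pose just before it. calibration takes no time and is no camera call.
- finish_job(): hands the job in, once; it reports no verdict.
Trained networks look in the newest picture that a camera, given by its name, has taken for a name from the list of things; names that differ only in an ending like _2 or _b are one class to them, and where a whole thing is asked for, a point or a joint stands for the part that bears it (a point fixed in the world has none). Each returns a list of dicts, best first, with "score" (0 to 1); they miss things now and then, are a little off and sometimes report something else, mostly with a low value. They report only what shows in the picture. A call takes as long as a camera call. They do not tell look-alikes from the thing itself.
- recognise(thing, camera): "at" ([x, y, z] in m, in world coordinates, good to about 4 mm: the middle of the surface that is visible of it).
- outline_of(thing, camera): "mask" (420x560 bool, what is visible of it).
- spot_point(thing, camera): "at" ([x, y, z] in m, in world coordinates, good to about 4 mm: a listed point, or the origin of a listed thing).
The state is a dict: "time": time; "joints": joint angles; "dq": joint speeds; "joint_torque": joint torques, N m; "tcp_pos": TCP position; "ee_rot": TCP orientation; "wrist_force": force on the tool from outside, world axes, zero at the start; "ft_torque": the same for the moment, N m; "gripper_width": finger opening in m.
Only numpy, scipy, OpenCV 4.12 (cv2) and the standard library are available. Lean on these libraries where they do the work, as an engineer would, in place of code of your own. Each camera call takes 0.05 s, during which the arm holds its last target.

TASK

The metal animal-surgery trough has been left tilted. Take the removable crank from the steel tray, fit it fully down onto the square shaft of the blue gearbox and wind it until the trough lies level; then lift the crank off and set it back in the tray, standing on its flat underside as it was, without dropping it. Move the trough only with the crank, do not touch the trough itself, and leave the steel bowl and the amber bottle where they are.

Things in the scene. Friction and masses are not known exactly. Their poses are not given: they have to be found in the camera images.
- crank_hub (a point): Centre of the loose crank's hub (crank 123 mm long, 0.3 to 0.5 kg): a dark steel square upright hub 38 x 38 mm, 60 mm high. From its foot a flat yellow arm 24 mm wide, 12 mm thick, underside flush with the hub's, runs along +x to the red grip. This point is on the hub's axis, 30 mm above the underside; x along the arm, z up. Grasp it across its sides (along y), above the arm. Starts in tray.
- crank_grip (a point): Centre of the crank's upright red grip sleeve, 26 mm diameter, spanning 14 to 84 mm above the crank's underside, spinning freely on its pin; its axis is 85 mm from the hub's axis. This point is on that axis, 49 mm above the underside; axes as the crank's.
- crank: The same crank; origin at the centre of the hub's underside, 30 mm below crank_hub; x along the arm, z up. The square socket opens here, downwards: 22.6 mm wide, 32 mm deep, its sides parallel to the hub's.
- shaft_seat (a point): Foot of the upright brass square shaft on the blue gearbox (110 x 110 mm), at the middle of the round collar, 90 mm above the table, on which a fully fitted crank's underside rests. Shaft 20 x 20 mm, 28 mm high, top 8 mm tapering to 12 mm. x, y are square to its faces and turn with it: the crank fits in 4 positions a quarter turn apart. Stiff to turn (0.22 N m), stays where left.
- trough (a joint): Tilt of the trough in rad: 0 is level, positive means the end next to the gearbox is low; starts positive. The shaft drives it: one full clockwise turn of the shaft (seen from above) lowers the value by 0.31 rad (0.05 rad per rad), counter-clockwise raises it. It can be wound past level.
- trough_mid (a point): Middle of the floor of the trough: a metal channel with sloping sides, 420 mm long, 180 mm wide, 60 mm high, pivoted at mid-length on the gearbox's grey base plate. Level, its rim is about 155 mm above the table and its near end 180 mm from the shaft. y runs along it away from the gearbox, z is square to its floor.
- tray: Fixed shallow steel tray, 240 mm (its x) by 170 mm (its y), 18 mm high, walls and floor 4 mm; origin at the centre of its underside, so the inner floor is 4 mm above it.
- bowl: Steel bowl, 120 mm across, 55 mm high, loose; origin at the centre of its underside. Leave it alone.
- antiseptic: Amber bottle, 64 mm diameter, 160 mm high, loose; origin at the centre of its underside. Leave it alone.
Mind the look-alikes: they are no part of the job. Leave any purple look-alike of the crank alone.

How it is judged (in metres and radians):
On the way, in this order (a step that is already met when the one before it is completed fails the run):
1. the crank sits fully down on the square shaft (horizontal distance between crank and shaft_seat below 0.006 m and z of crank in the frame of shaft_seat between -0.004 and 0.007 m and angle between crank's own z axis and vertical below 0.15 rad), for 0.2 s.
2. with the crank on the shaft, the trough is wound level (within 0.035 rad) (all of step 1 and value of joint trough between -0.035 and 0.035 rad), for 0.2 s.
At the end, for the whole second after the job is handed in: The trough is level within 0.035 rad (2 degrees) and the whole crank stands at rest in the tray on its underside (hub and grip axes inside the walls, underside within 8 mm of the tray floor, upright within 0.1 rad) (value of joint trough between -0.035 and 0.035 rad and x of crank_hub in the frame of tray between -0.105 and 0.105 m and y of crank_hub in the frame of tray between -0.07 and 0.07 m and x of crank_grip in the frame of tray between -0.115 and 0.115 m and y of crank_grip in the frame of tray between -0.08 and 0.08 m and z of crank in the frame of tray below 0.012 m and angle between crank's own z axis and vertical below 0.1 rad and linear speed of crank below 0.02 m/s); the robot touches nothing.
It fails at once if the robot pushes on the trough (over 2 N) (contact force between any of the fingers, the arm and trough above 2 N).
It fails at once if the crank is dropped or thrown (faster than 1.3 m/s) (linear speed of crank above 1.3 m/s).
It fails at once if a bystander is moved by more than 30 mm (distance of any of bowl, antiseptic from where it was at the start of the episode above 0.03 m).
It also fails if it takes over 72 s, if anything falls off the work surface, if the arm or the gripper's body presses on something with over 40 N, if the wrist force passes 120 N, or if a joint passes its speed limit or range.

## Working session

There is one attempt and no reset: what is moved stays moved. The work goes in short steps, Python scripts to look and compute and a tool call to move; the robot and the scene stay as the last step left them, time stands still between calls to the robot, and variables do not carry over. Pictures are saved under pics/ and viewed, and the job is handed in when it is done.

Besides the shell and the picture viewer there is one more tool, called after "Emit:" by a JSON object that holds its "api" and its "payload", one argument or row to a line. jog_arm: Moves the arm, as the interface text tells. Its arguments: {"type":"object","properties":{"steps":{"type":"array"}},"required":["steps"]}

```bash
ls; mkdir -p pics
cat > h.py <<'E'
import numpy as np, cv2
from workcell import *
def snap(n,f):
    im=camera(n); cv2.imwrite('pics/'+f,cv2.cvtColor(im,cv2.COLOR_RGB2BGR)); return im
E
python3 - <<'E'
from h import *
print(state())
for c in ['scene','top','wrist']:
    snap(c,c+'0.png'); print(c,calibration(c))
for t in ['crank_hub','crank_grip','crank','shaft_seat','trough_mid','tray','bowl','antiseptic']:
    for c in ['scene','top']:
        print(t,c,[(np.round(d['at'],3).tolist(),round(d['score'],2)) for d in spot_point(t,c)])
print(state()['time'])
E
```

```text
pics
{'time': 0.0, 'joints': array([ 6.80574846e+01,  1.24763233e+01,  9.25302748e+01, -6.30585087e-04,
        7.51314744e+01, -6.42617706e+00]), 'dq': array([-0.1060467 ,  0.01885935,  0.03410864,  0.03504891, -0.11989748,
       -0.05302354]), 'joint_torque': array([ 1.85124569e-03, -3.96844018e+01, -3.03852761e+01,  1.17570670e-05,
        9.45073552e-03, -5.89933990e-06]), 'tcp_pos': array([0.16682259, 0.60141477, 0.20875666]), 'ee_rot': array([-1.79862727e+02, -1.48482139e-02,  1.64483806e+02]), 'wrist_force': array([-0.2268796 ,  0.07648625,  0.72960643]), 'ft_torque': array([-0.0030643 , -0.02370247,  0.00356095]), 'gripper_width': 0.08522591721537097}
scene {'fx': 536.7237101470095, 'fy': 536.7237101470095, 'cx': 274.39781553903583, 'cy': 204.96877093542307, 'position': array([ 1.23933663, -0.90589609,  1.00728302]), 'attitude': array([51.28263062, -0.16215976, 41.04340511])}
top {'fx': 424.18914521439575, 'fy': 424.18914521439575, 'cx': 275.1806239651884, 'cy': 217.1539883116273, 'position': array([ 0.42864566, -0.06397759,  1.20339072]), 'attitude': array([  3.37809816,  -
[... 912 characters left out ...]
93, 0.046], 0.8)]
crank scene [([0.203, -0.364, -0.001], 0.72), ([0.523, -0.572, -0.001], 0.67)]
crank top [([0.408, -0.229, 0.0], 0.78), ([0.524, -0.57, -0.001], 0.62), ([0.201, -0.367, 0.004], 0.57)]
shaft_seat scene [([0.755, -0.082, -0.003], 0.73), ([0.73, -0.28, 0.004], 0.72)]
shaft_seat top [([0.521, 0.036, 0.09], 0.41)]
trough_mid scene [([0.447, 0.424, 0.104], 0.93)]
trough_mid top [([0.444, 0.42, 0.102], 0.97)]
tray scene [([0.457, -0.27, -0.004], 0.82)]
tray top [([0.458, -0.269, -0.001], 0.67)]
bowl scene [([0.727, -0.282, 0.003], 0.59)]
bowl top [([0.72, -0.281, -0.001], 0.69)]
antiseptic scene [([0.755, -0.082, -0.001], 0.63)]
antiseptic top [([0.761, -0.078, 0.003], 0.86)]
0.95
```

View pics/scene0.png

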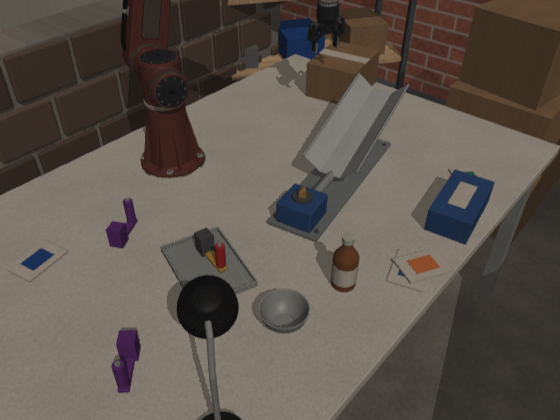

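View pics/top0.png

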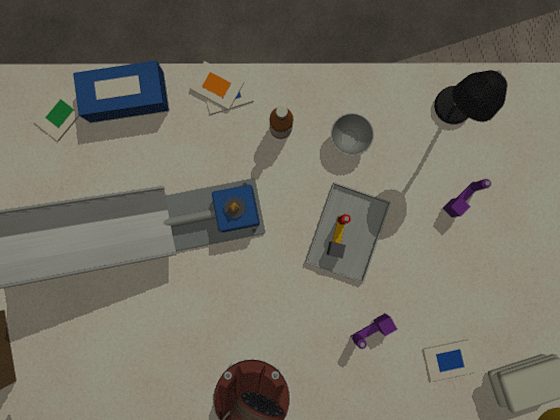

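View pics/wrist0.png

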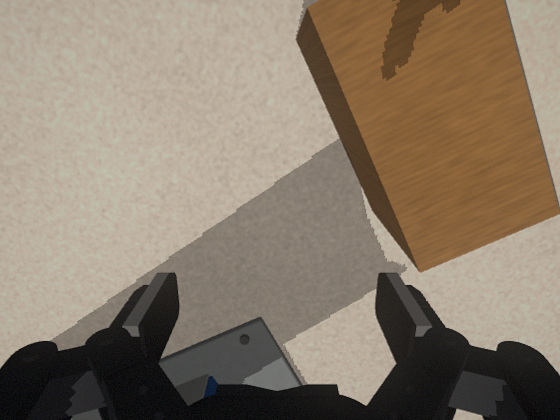

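Run:
```python
import cv2
t=cv2.imread('pics/top0.png'); cv2.imwrite('pics/topc.png',cv2.resize(t[160:260,160:270],None,fx=6,fy=6,interpolation=cv2.INTER_CUBIC)[:600,:660])
cv2.imwrite('pics/topd.png',cv2.resize(t[180:290,295:395],None,fx=5.4,fy=5.4,interpolation=cv2.INTER_CUBIC))
s=cv2.imread('pics/scene0.png'); cv2.imwrite('pics/scc.png',cv2.resize(s[60:240,260:420],None,fx=3.3,fy=3.3,interpolation=cv2.INTER_CUBIC))
```

```text
(no output)
```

View pics/topc.png

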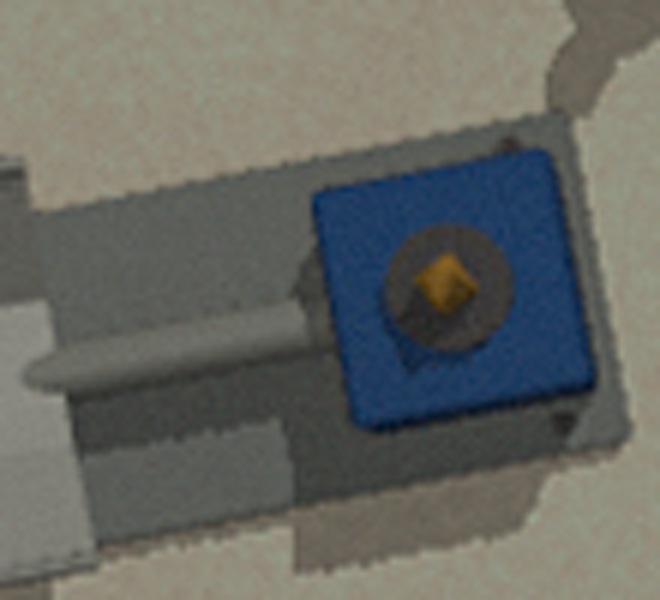

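View pics/topd.png

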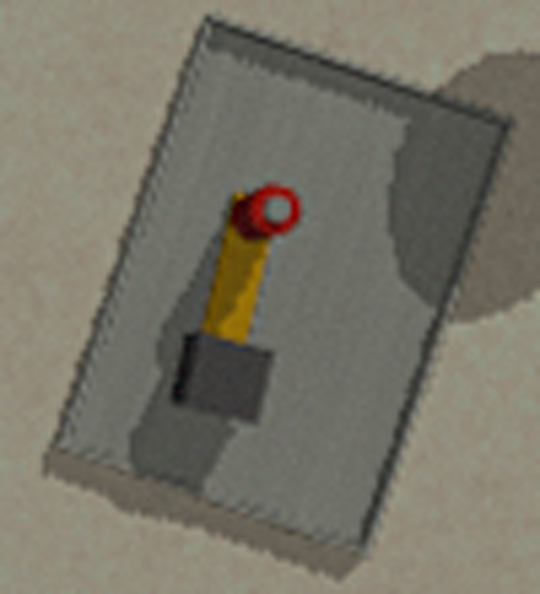

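View pics/scc.png

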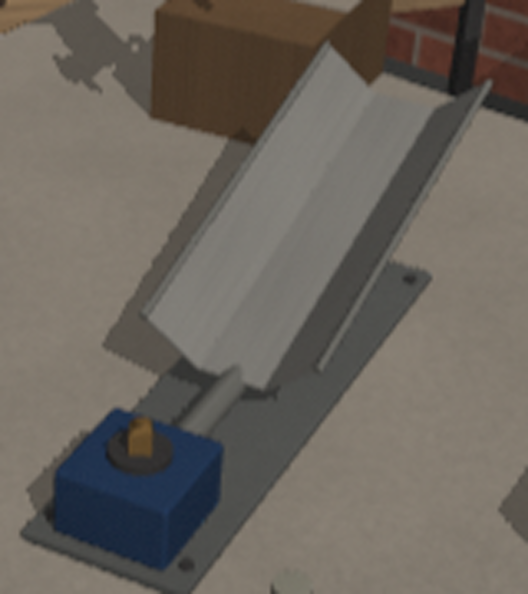

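```bash
cat >> h.py <<'E'
from scipy.spatial.transform import Rotation as Ro
from scipy.optimize import least_squares
def campose(n,st=None):
    c=calibration(n)
    if n=='wrist':
        T=np.eye(4);T[:3,:3]=Ro.from_euler('xyz',st['ee_rot'],degrees=True).as_matrix();T[:3,3]=st['tcp_pos']
        M=T@c['mount']; return M[:3,:3],M[:3,3],c
    return Ro.from_euler('xyz',c['attitude'],degrees=True).as_matrix(),c['position'],c
def proj(P,cp):
    R,p,c=cp; q=(np.atleast_2d(P)-p)@R
    return np.c_[c['cx']+c['fx']*q[:,0]/-q[:,2], c['cy']-c['fy']*q[:,1]/-q[:,2]]
def unproj(uv,z,cp):
    R,p,c=cp; uv=np.atleast_2d(uv).astype(float)
    d=np.c_[(uv[:,0]-c['cx'])/c['fx'],-(uv[:,1]-c['cy'])/c['fy'],-np.ones(len(uv))]@R.T
    return p+d*((z-p[2])/d[:,2])[:,None]
def trough_fit(uv,cp):
    P=np.array([[s*0.09,e*0.21,0.06] for s,e in [(-1,-1),(-1,1),(1,-1),(1,1)]])
    f=lambda v:proj(P@(Ro.from_euler('Z',v[3])*Ro.from_euler('X',v[4])).as_matrix().T+v[:3],cp)-uv
    r=least_squares(lambda v:np.r_[f(v).ravel(),200*(v[2]-.102)],[.445,.422,.1,.2,.3]); return r.x,f(r.x)
E
python3 - <<'E'
from h import *
cp=campose('scene')
print(trough_fit(np.array([[304.8,155.8],[359.4,73.6],[357.6,171.5],[407.9,85.2]]),cp))
t=campose('top')
b=lambda u,v:unproj([160+u/6,160+v/6],0.09,t)
print(unproj([160+450/6,160+288/6],.09,t),)
print([unproj([160+u/6,160+v/6],.118 if 0 else .115,t)[0] for u,v in [(415,283),(447,252),(477,285),(450,312)]])
print(state()['time'])
E
```

```text
(array([0.45395563, 0.41758604, 0.09773913, 0.2025044 , 0.24410277]), array([[-1.30091525, -0.71007524],
       [-0.93235332, -0.19611007],
       [ 1.00651913,  0.51727835],
       [ 1.17156992, -0.0662684 ]]))
[[0.51895282 0.03924464 0.09      ]]
[array([0.51914065, 0.05193751, 0.115     ]), array([0.53242891, 0.0382316 , 0.115     ]), array([0.51816577, 0.02535057, 0.115     ]), array([0.50660723, 0.03691535, 0.115     ])]
0.95
```

Emit:
{"api": "jog_arm", "payload": {
  "steps": [
    {"translation": [0,0,-6],"dr": [0,0,0],"gripper": 0},
    {"translation": [0,0,-6],"dr": [0,0,0],"gripper": 0},
    {"translation": [0,0,-6],"dr": [0,0,0],"gripper": 0},
    {"translation": [-3.39,-4.25,-0.6],"dr": [0,0,0],"gripper": 0},
    {"translation": [-3.39,-4.25,-0.6],"dr": [0,0,0],"gripper": 0},
    {"translation": [-3.39,-4.25,-0.6],"dr": [0,0,0],"gripper": 0},
    {"translation": [-3.39,-4.25,-0.6],"dr": [0,0,0],"gripper": 0},
    {"translation": [-3.39,-4.25,-0.6],"dr": [0,0,0],"gripper": 0}
  ]
}}

```text
time: 1.95
tcp_pos: [0.274, 0.3505, 0.4205]
ee_rot: [180.0, 0.0, 164.5]
wrist_force: [0.4, -0.5, 0.6]
gripper_width: 0.0855
```

Emit:
{"api": "jog_arm", "payload": {
  "steps": [
    {"translation": [-3.39,-4.25,0],"dr": [0,0,0],"gripper": 0},
    {"translation": [-3.39,-4.25,0],"dr": [0,0,0],"gripper": 0},
    {"translation": [-3.39,-4.25,0],"dr": [0,0,0],"gripper": 0},
    {"translation": [-3.39,-4.25,0],"dr": [0,0,0],"gripper": 0},
    {"translation": [-3.39,-4.25,0],"dr": [0,0,0],"gripper": 0},
    {"translation": [-1.92,-5.23,0],"dr": [0,0,0],"gripper": 0},
    {"translation": [-1.92,-5.23,0],"dr": [0,0,0],"gripper": 0},
    {"translation": [-1.92,-5.23,0],"dr": [0,0,0],"gripper": 0}
  ]
}}

```text
time: 2.95
tcp_pos: [0.3935, -0.0663, 0.4204]
ee_rot: [180.0, 0.1, 164.5]
wrist_force: [1.1, -0.4, 0.5]
gripper_width: 0.0855
```

Emit:
{"api": "jog_arm", "payload": {
  "steps": [
    {"translation": [-1.5,2.6,3.4],"dr": [0,0,0],"gripper": 0},
    {"translation": [-1.5,2.6,3.4],"dr": [0,0,0],"gripper": 0},
    {"translation": [-1.5,2.6,3.4],"dr": [0,0,0],"gripper": 0},
    {"translation": [-1.5,2.6,3.4],"dr": [0,0,0],"gripper": 0},
    {"translation": [-1.5,2.6,3.4],"dr": [0,0,0],"gripper": 0},
    {"translation": [0,0,0],"dr": [0,0,0],"gripper": 0},
    {"translation": [0,0,0],"dr": [0,0,0],"gripper": 0},
    {"translation": [0,0,0],"dr": [0,0,0],"gripper": 0}
  ]
}}

```text
time: 3.95
tcp_pos: [0.5014, 0.04, 0.2522]
ee_rot: [180.0, 0.2, 164.4]
wrist_force: [-0.6, -0.3, 0.8]
gripper_width: 0.0853
```

Run:
```python
from h import *
import json
st=state(); print(st['tcp_pos'],st['ee_rot'],st['joints'])
im=snap('wrist','w1.png')
np.savez('w1.npz',p=st['tcp_pos'],r=st['ee_rot'])
print(spot_point('shaft_seat','wrist'))
c=proj([[.519,.038,.118]],campose('wrist',st))[0]; print(c)
u,v=[int(round(a)) for a in c]
cv2.imwrite('pics/w1c.png',cv2.resize(cv2.cvtColor(im,cv2.COLOR_RGB2BGR)[max(0,v-50):v+50,u-60:u+60],None,fx=6,fy=6,interpolation=cv2.INTER_CUBIC)); print(u-60,max(0,v-50))
```

```text
[0.50143526 0.0399868  0.25220757] [179.97628706   0.19910261 164.44282766] [-3.42751653e+00 -4.77938209e+00  1.06071368e+02 -1.90343010e-02
  7.85083748e+01 -7.78666258e+01]
[{'at': [0.5223, 0.0389, 0.0931], 'score': 0.63}]
[281.35995537 203.70258601]
221 154
```

View pics/w1c.png

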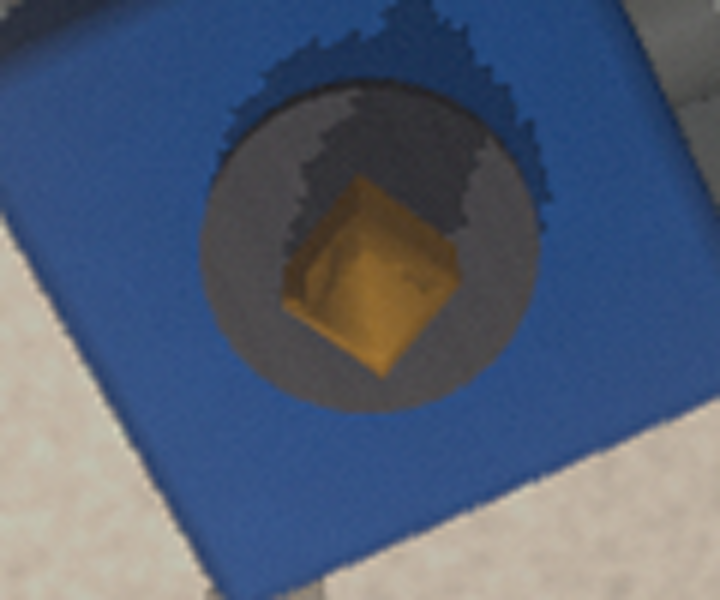

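View pics/w1.png

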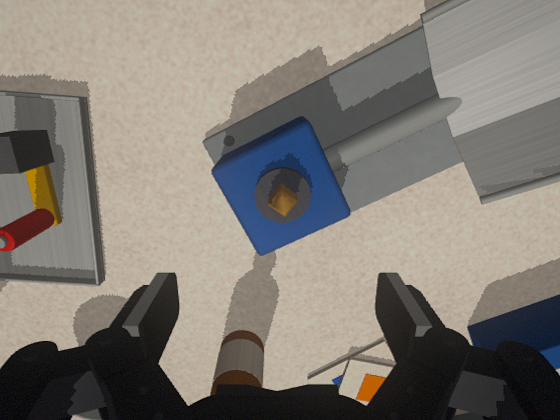

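```bash
cat >> h.py <<'E'
def fit_shaft(im,cp,x0,zs=.09):
    S=6
    hsv=cv2.cvtColor(im,cv2.COLOR_RGB2HSV)
    c=proj([[x0[0],x0[1],.11]],cp)[0]; u0,v0=int(c[0])-40,int(c[1])-40
    crop=cv2.cvtColor(cv2.resize(im[v0:v0+80,u0:u0+80],None,fx=S,fy=S,interpolation=cv2.INTER_CUBIC),cv2.COLOR_RGB2HSV)
    m=((crop[...,0]>8)&(crop[...,0]<28)&(crop[...,1]>110)).astype(np.uint8)
    n,l,s,_=cv2.connectedComponentsWithStats(m); k=1+np.argmax(s[1:,4]); m=(l==k).astype(np.uint8)
    def mod(v):
        P=[]
        for h,z in [(.01,zs),(.01,zs+.02),(.006,zs+.028)]:
            for a,b in [(1,1),(1,-1),(-1,-1),(-1,1)]:
                ca,sa=np.cos(v[2]),np.sin(v[2]); P.append([v[0]+h*(a*ca-b*sa),v[1]+h*(a*sa+b*ca),z])
        q=(proj(P,cp)-[u0,v0]+.5)*S-.5
        o=np.zeros_like(m); cv2.fillConvexPoly(o,np.round(cv2.convexHull(q.astype(np.float32))*16).astype(np.int32),1,cv2.LINE_8,4); return o
    iou=lambda v:(lambda o:(o&m).sum()/(o|m).sum())(mod(v))
    from scipy.optimize import minimize
    best=None
    for a in np.radians([0,15,30,45,60,75]):
        r=minimize(lambda v:-iou([v[0]/1000,v[1]/1000,v[2]/20]),[x0[0]*1000,x0[1]*1000,a*20],method='Nelder-Mead',options=dict(initial_simplex=[[x0[0]*1000+i,x0[1]*1000+j,a*20+k] for i,j,k in [(0,0,0),(4,0,0),(0,4,0),(0,0,5)]]))
        if best is None or r.fun<best.fun: best=r
    return best.x[0]/1000,best.x[1]/1000,np.degrees(best.x[2]/20)%90,-best.fun,m.sum()/S/S
E
python3 - <<'E'
from h import *
d=np.load('w1.npz'); st=dict(tcp_pos=d['p'],ee_rot=d['r'])
im=cv2.cvtColor(cv2.imread('pics/w1.png'),cv2.COLOR_BGR2RGB)
cp=campose('wrist',st)
print(unproj([282.7,194.9],.09,cp))
print(fit_shaft(im,cp,(.519,.038)))
im=cv2.cvtColor(cv2.imread('pics/top0.png'),cv2.COLOR_BGR2RGB)
print(fit_shaft(im,campose('top'),(.519,.038)))
E
```

```text
[[0.51973259 0.03955247 0.09      ]]
(np.float64(0.5208204560945543), np.float64(0.03882672961888556), np.float64(37.413486399545704), np.float64(0.9388453119299526), np.float64(572.0277777777777))
(np.float64(0.5211488481378664), np.float64(0.041035906657657016), np.float64(37.49071463317786), np.float64(0.9258964143426295), np.float64(64.86111111111111))
```

Emit:
{"api": "jog_arm", "payload": {
  "steps": [
    {"translation": [0.38,-4.83,0.5],"dr": [0,0,0],"gripper": 0},
    {"translation": [0.38,-4.83,0.5],"dr": [0,0,0],"gripper": 0},
    {"translation": [0.38,-4.83,0.5],"dr": [0,0,0],"gripper": 0},
    {"translation": [0.38,-4.83,0.5],"dr": [0,0,0],"gripper": 0},
    {"translation": [0.38,-4.83,0.5],"dr": [0,0,0],"gripper": 0},
    {"translation": [0.38,-4.83,0.5],"dr": [0,0,0],"gripper": 0},
    {"translation": [0,0,0],"dr": [0,0,-0.063],"gripper": 0},
    {"translation": [0,0,0],"dr": [0,0,0],"gripper": 0}
  ]
}}

```text
time: 5.05
tcp_pos: [0.4009, -0.2335, 0.221]
ee_rot: [-180.0, 0.1, 167.9]
wrist_force: [-1.3, 0.6, -0.1]
gripper_width: 0.0854
```

Run:
```python
from h import *
st=state(); print(st['tcp_pos'],st['ee_rot'],st['joints'])
im=snap('wrist','w2.png')
np.savez('w2.npz',p=st['tcp_pos'],r=st['ee_rot'])
for t in ['crank_hub','crank_grip','crank']: print(t,spot_point(t,'wrist'))
```

```text
[ 0.40093961 -0.23347388  0.22095117] [-1.79963556e+02  8.03020147e-02  1.67931654e+02] [-3.88931667e+01 -8.48959702e+00  1.12791801e+02  3.83582973e-03
  7.56096898e+01 -1.16825745e+02]
crank_hub [{'at': [0.5243, -0.5703, 0.0319], 'score': 0.86}, {'at': [0.4094, -0.2348, 0.0329], 'score': 0.8}, {'at': [0.7246, -0.2824, 0.0008], 'score': 0.31}]
crank_grip [{'at': [0.488, -0.2514, 0.053], 'score': 0.72}]
crank [{'at': [0.4113, -0.2354, 0.0058], 'score': 0.57}, {'at': [0.5242, -0.5673, 0.0013], 'score': 0.56}]
```

View pics/w2.png

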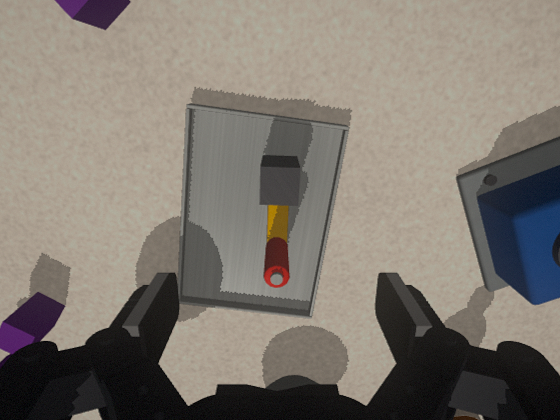

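Run:
```python
from h import *
d=np.load('w2.npz'); st=dict(tcp_pos=d['p'],ee_rot=d['r']); cp=campose('wrist',st)
im=cv2.imread('pics/w2.png')
cv2.imwrite('pics/w2c.png',cv2.resize(im[140:300,200:360],None,fx=3.7,fy=3.7,interpolation=cv2.INTER_CUBIC))
P=unproj([[261,167],[298.5,168],[298.5,205],[260,205.5]],.064,cp); print(P, P.mean(0))
print(unproj([277,279],.088,cp))
```

```text
[[ 0.38597485 -0.24700104  0.064     ]
 [ 0.39434574 -0.21263458  0.064     ]
 [ 0.4305241  -0.21965484  0.064     ]
 [ 0.42311755 -0.25656448  0.064     ]] [ 0.40849056 -0.23396374  0.064     ]
[[ 0.49263779 -0.25450408  0.088     ]]
```

View pics/w2c.png

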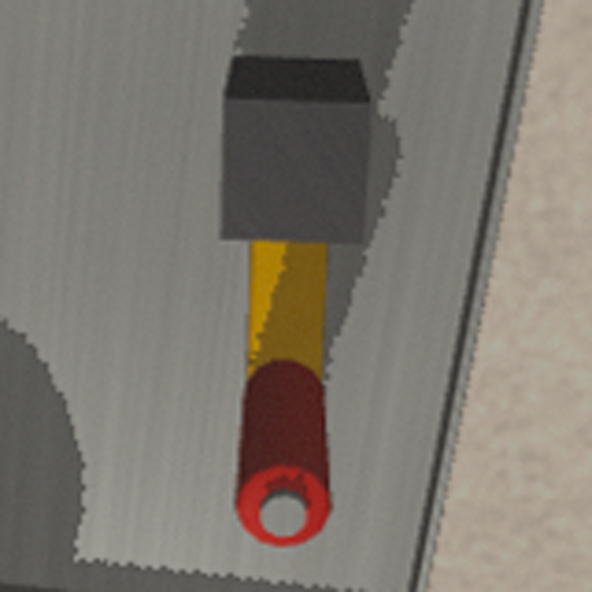

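Emit:
{"api": "jog_arm", "payload": {
  "steps": [
    {"translation": [-0.8,0.12,4],"dr": [0,0,0.014],"gripper": 0},
    {"translation": [0,0,5],"dr": [0,0,0],"gripper": 0},
    {"translation": [0,0,5],"dr": [0,0,0],"gripper": 0},
    {"translation": [0,0,4],"dr": [0,0,0],"gripper": 0},
    {"translation": [0,0,1.7],"dr": [0,0,0],"gripper": 0},
    {"translation": [0,0,0],"dr": [0,0,0],"gripper": 0},
    {"translation": [0,0,0],"dr": [0,0,0],"gripper": 1},
    {"translation": [0,0,0],"dr": [0,0,0],"gripper": 1}
  ]
}}

```text
time: 6.25
tcp_pos: [0.4108, -0.2341, 0.025]
ee_rot: [-179.9, 0.2, 167.3]
wrist_force: [0.4, 0.2, -0.1]
gripper_width: 0.0519
```

Emit:
{"api": "jog_arm", "payload": {
  "steps": [
    {"translation": [0,0,0],"dr": [0,0,0],"gripper": 1},
    {"translation": [0,0,0],"dr": [0,0,0],"gripper": 1},
    {"translation": [0,0,0],"dr": [0,0,0],"gripper": 1},
    {"translation": [0,0,0],"dr": [0,0,0],"gripper": 1},
    {"translation": [0,0,0],"dr": [0,0,0],"gripper": 1},
    {"translation": [0,0,0],"dr": [0,0,0],"gripper": 1},
    {"translation": [0,0,0],"dr": [0,0,0],"gripper": 1},
    {"translation": [0,0,0],"dr": [0,0,0],"gripper": 1}
  ]
}}

```text
time: 7.25
tcp_pos: [0.4106, -0.2338, 0.0249]
ee_rot: [-179.9, 0.2, 167.3]
wrist_force: [-0.2, 0.5, 5.9]
gripper_width: 0.0368
```

Run:
```python
from h import *
st=state(); print(st['tcp_pos'],st['ee_rot'],st['gripper_width'])
im=snap('wrist','w3.png')
```

```text
[ 0.41058381 -0.23376257  0.02486918] [-1.79949605e+02  1.52564514e-01  1.67272993e+02] 0.03683071759272034
```

View pics/w3.png

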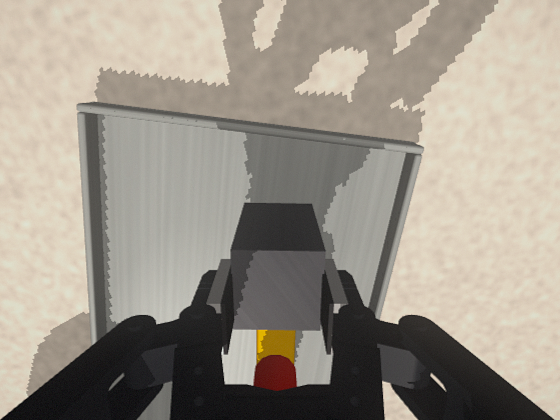

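Run:
```python
from h import *
st=state(); cp=campose('wrist',st)
P=unproj([[232,251],[325,250],[322,329.5],[231.5,329.5]],.064,cp); print(P, P.mean(0))
R=Ro.from_euler('xyz',st['ee_rot'],degrees=True).as_matrix(); print((P-st['tcp_pos'])@R)
im=cv2.imread('pics/w3.png')
cv2.imwrite('pics/w3c.png',cv2.resize(im[190:390,200:360],None,fx=3,fy=3,interpolation=cv2.INTER_CUBIC))
```

```text
[[ 0.38571547 -0.24782405  0.064     ]
 [ 0.3934496  -0.21175008  0.064     ]
 [ 0.43053929 -0.21975317  0.064     ]
 [ 0.42189789 -0.25786992  0.064     ]] [ 0.40790056 -0.23429931  0.064     ]
[[ 0.02103877 -0.01921728 -0.03917668]
 [ 0.02144193  0.01767424 -0.0392103 ]
 [-0.0164995   0.01803891 -0.03911079]
 [-0.01646772 -0.02104508 -0.03907638]]
```

View pics/w3c.png

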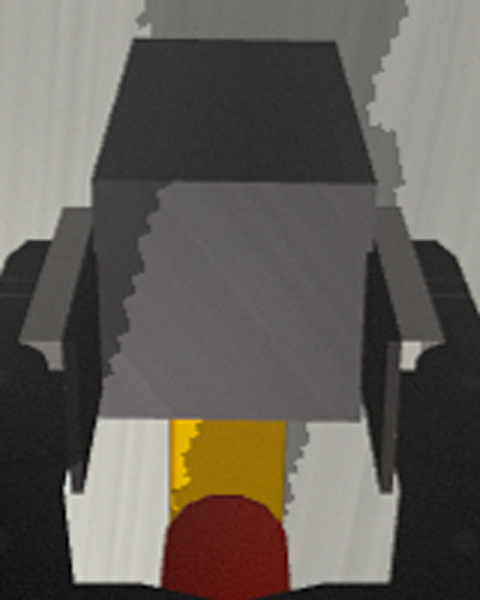

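Emit:
{"api": "jog_arm", "payload": {
  "steps": [
    {"translation": [0,0,-2],"dr": [0,0,0],"gripper": 1},
    {"translation": [0,0,-4.5],"dr": [0,0,0],"gripper": 1},
    {"translation": [0,0,-4.5],"dr": [0,0,0],"gripper": 1},
    {"translation": [0,0,-4.5],"dr": [0,0,0],"gripper": 1},
    {"translation": [-0.81,4.87,0],"dr": [0,0,0],"gripper": 1},
    {"translation": [-0.81,4.87,0],"dr": [0,0,0],"gripper": 1},
    {"translation": [-0.81,4.87,0],"dr": [0,0,0],"gripper": 1},
    {"translation": [-0.81,4.87,0],"dr": [0,0,0],"gripper": 1}
  ]
}}

```text
time: 8.3
tcp_pos: [0.4828, -0.0484, 0.177]
ee_rot: [-180.0, -0.1, 167.3]
wrist_force: [-0.4, -1.2, -3.8]
gripper_width: 0.0367
```

Emit:
{"api": "jog_arm", "payload": {
  "steps": [
    {"translation": [-0.81,4.87,0],"dr": [0,0,0],"gripper": 1},
    {"translation": [-0.81,4.87,0],"dr": [0,0,0],"gripper": 1},
    {"translation": [0,0,0],"dr": [0,0,-0.175],"gripper": 1},
    {"translation": [0,0,0],"dr": [0,0,-0.175],"gripper": 1},
    {"translation": [0,0,0],"dr": [0,0,-0.175],"gripper": 1},
    {"translation": [0,0,0],"dr": [0,0,-0.175],"gripper": 1},
    {"translation": [0,0,0],"dr": [0,0,-0.175],"gripper": 1},
    {"translation": [0,0,0],"dr": [0,0,0],"gripper": 1}
  ]
}}

```text
time: 9.3
tcp_pos: [0.5197, 0.0414, 0.1768]
ee_rot: [179.9, -0.1, -142.7]
wrist_force: [0.1, 0.1, -3.7]
gripper_width: 0.0367
```

Run:
```python
from h import *
st=state(); print(st['tcp_pos'],st['ee_rot'],st['gripper_width'],st['joints'],st['time'])
im=snap('wrist','w4.png'); snap('scene','s4.png')
s=cv2.imread('pics/s4.png'); cv2.imwrite('pics/s4c.png',cv2.resize(s[60:240,220:420],None,fx=3.3,fy=3.3,interpolation=cv2.INTER_CUBIC))
```

```text
[0.51968081 0.04135619 0.1768315 ] [ 1.79908717e+02 -1.24899242e-01 -1.42690106e+02] 0.03668060757189673 [-3.15928158e+00  1.67800791e+00  1.08064085e+02 -1.23337024e-02
  7.04121721e+01 -1.30464926e+02] 9.3
```

View pics/w4.png

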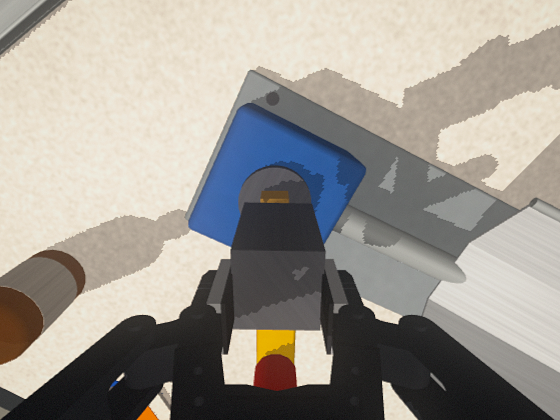

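View pics/s4c.png

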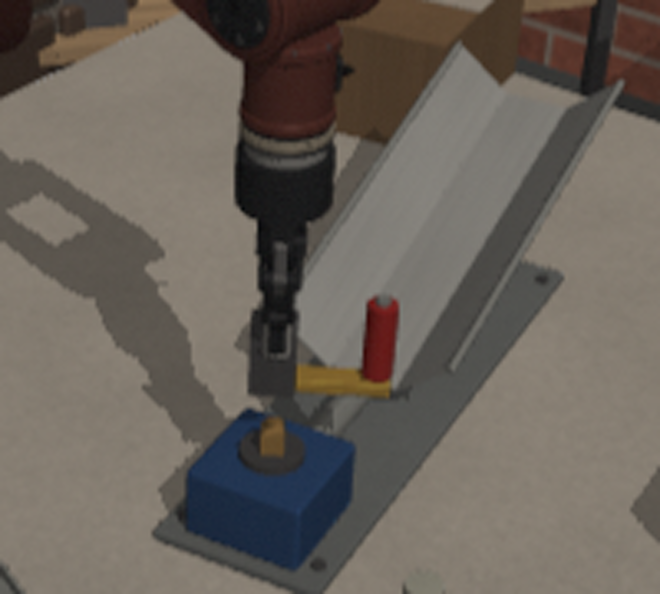

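Run:
```python
from h import *
st=state(); cp=campose('wrist',st)
im=cv2.imread('pics/w4.png')
cv2.imwrite('pics/w4c.png',cv2.resize(im[130:230,210:340],None,fx=6,fy=6,interpolation=cv2.INTER_CUBIC))
R=Ro.from_euler('xyz',st['ee_rot'],degrees=True).as_matrix()
hub=st['tcp_pos']+R@[.0023,-.0005,.0]
print('hub',hub, proj([[hub[0],hub[1],z] for z in (.09,.11,.118)],cp))
for c in [(.5205,.039),(.5208,.0388),hub[:2]]:
    C=np.array([[c[0]+.025*np.cos(t),c[1]+.025*np.sin(t),.09] for t in np.radians(np.arange(0,360,30))]); q=proj(C,cp); print(q.min(0),q.max(0))
```

```text
hub [0.51864654 0.03954394 0.17727631] [[277.51524955 200.7479991 ]
 [277.60407998 209.42180603]
 [277.64359099 213.27983989]]
[242.82997847 170.31490629] [307.87149836 232.1917257 ]
[242.38650073 170.47134706] [307.42230315 232.33057334]
[244.83061022 168.79242055] [309.9461975  230.84105262]
```

View pics/w4c.png

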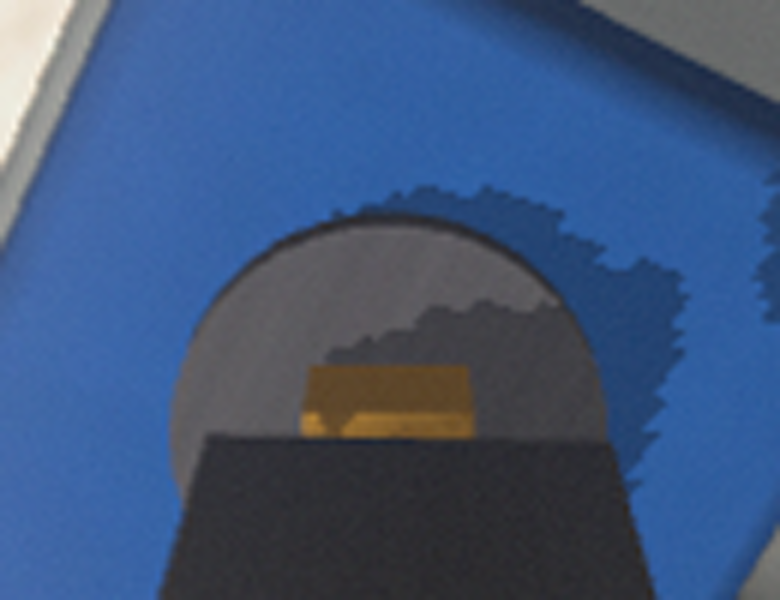

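Emit:
{"api": "jog_arm", "payload": {
  "steps": [
    {"translation": [-0.14,-0.23,0],"dr": [0,0,0],"gripper": 1},
    {"translation": [0,0,1],"dr": [0,0,0],"gripper": 1},
    {"translation": [0,0,1],"dr": [0,0,0],"gripper": 1},
    {"translation": [0,0,1],"dr": [0,0,0],"gripper": 1},
    {"translation": [0,0,0.5],"dr": [0,0,0],"gripper": 1},
    {"translation": [0,0,0.3],"dr": [0,0,0],"gripper": 1},
    {"translation": [0,0,0.3],"dr": [0,0,0],"gripper": 1},
    {"translation": [0,0,0.3],"dr": [0,0,0],"gripper": 1}
  ]
}}

```text
time: 10.4
tcp_pos: [0.5238, 0.0404, 0.1343]
ee_rot: [-180.0, 0.0, -142.6]
wrist_force: [0.3, -0.7, -4.8]
gripper_width: 0.037
```

Emit:
{"api": "jog_arm", "payload": {
  "steps": [
    {"translation": [0,0,0.3],"dr": [0,0,0],"gripper": 1},
    {"translation": [0,0,0.3],"dr": [0,0,0],"gripper": 1},
    {"translation": [0,0,0.3],"dr": [0,0,0],"gripper": 1},
    {"translation": [0,0,0.3],"dr": [0,0,0],"gripper": 1},
    {"translation": [0,0,0.2],"dr": [0,0,0],"gripper": 1},
    {"translation": [0,0,0.2],"dr": [0,0,0],"gripper": 1},
    {"translation": [0,0,0],"dr": [0,0,0],"gripper": 1},
    {"translation": [0,0,0],"dr": [0,0,0],"gripper": 1}
  ]
}}

```text
time: 11.4
tcp_pos: [0.5236, 0.0404, 0.1182]
ee_rot: [-180.0, 0.0, -142.6]
wrist_force: [-1.0, -0.6, -4.0]
gripper_width: 0.0368
```

Emit:
{"api": "jog_arm", "payload": {
  "steps": [
    {"translation": [0,0,0.2],"dr": [0,0,0],"gripper": 1},
    {"translation": [0,0,0.2],"dr": [0,0,0],"gripper": 1},
    {"translation": [0,0,0.15],"dr": [0,0,0],"gripper": 1},
    {"translation": [0,0,0.1],"dr": [0,0,0],"gripper": 1},
    {"translation": [0,0,0],"dr": [0,0,0],"gripper": 1},
    {"translation": [0,0,0],"dr": [0,0,0],"gripper": 1},
    {"translation": [0,0,0],"dr": [0,0,0],"gripper": 1},
    {"translation": [0,0,0],"dr": [0,0,0],"gripper": 1}
  ]
}}

```text
time: 12.4
tcp_pos: [0.5236, 0.0404, 0.1117]
ee_rot: [-180.0, 0.0, -142.6]
wrist_force: [-0.1, 0.1, -3.7]
gripper_width: 0.0368
```

Run:
```python
from h import *
st=state(); print(st['tcp_pos'],st['ee_rot'],st['gripper_width'],st['joints'],st['time'],st['wrist_force'],st['ft_torque'])
snap('scene','s5.png')
s=cv2.imread('pics/s5.png'); cv2.imwrite('pics/s5c.png',cv2.resize(s[60:240,220:420],None,fx=3.3,fy=3.3,interpolation=cv2.INTER_CUBIC))
```

```text
[0.52355692 0.040433   0.11167989] [-1.79994477e+02  8.73555649e-03 -1.42574039e+02] 0.03679673706417869 [-3.24545135e+00  6.54015232e+00  1.10541004e+02  1.68982376e-03
  6.29086194e+01 -1.30672181e+02] 12.4 [-0.0733049   0.07306877 -3.71015025] [-0.04835353  0.09286872  0.01732408]
```

View pics/s5c.png

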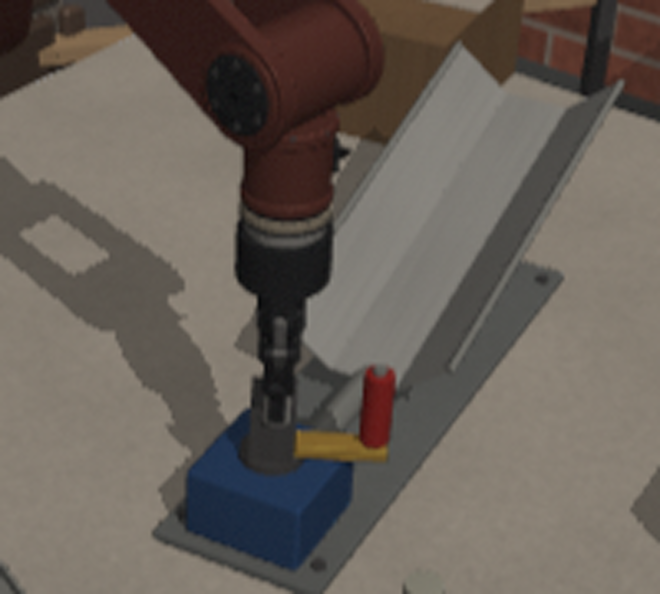

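Emit:
{"api": "jog_arm", "payload": {
  "steps": [
    {"translation": [0.004,-0.045,0.08],"dr": [0,0,0.18],"gripper": 1},
    {"translation": [0.004,-0.045,0],"dr": [0,0,0.18],"gripper": 1},
    {"translation": [0.004,-0.045,0],"dr": [0,0,0.18],"gripper": 1},
    {"translation": [0.004,-0.045,0],"dr": [0,0,0.18],"gripper": 1},
    {"translation": [0.004,-0.045,0],"dr": [0,0,0.18],"gripper": 1},
    {"translation": [0.004,-0.045,0],"dr": [0,0,0.18],"gripper": 1},
    {"translation": [0.004,-0.045,0],"dr": [0,0,0.18],"gripper": 1},
    {"translation": [0.004,-0.045,0],"dr": [0,0,0.18],"gripper": 1}
  ]
}}

```text
time: 13.45
tcp_pos: [0.5227, 0.0381, 0.111]
ee_rot: [180.0, -0.1, 134.7]
wrist_force: [-2.4, 2.2, -1.7]
gripper_width: 0.0362
```

Run:
```python
from h import *
st=state(); print(st['tcp_pos'],st['ee_rot'],st['gripper_width'],st['joints'],st['time'],st['wrist_force'],st['ft_torque'])
snap('scene','s6.png')
s=cv2.imread('pics/s6.png'); cv2.imwrite('pics/s6c.png',cv2.resize(s[60:240,220:420],None,fx=3.3,fy=3.3,interpolation=cv2.INTER_CUBIC))
```

```text
[0.52268237 0.03808937 0.11101589] [ 1.79991046e+02 -1.20432604e-01  1.34654020e+02] 0.036167984337629494 [-3.56253084e+00  6.52250942e+00  1.10641908e+02  9.76255760e-02
  6.29194538e+01 -4.82610482e+01] 13.45 [-2.37008303  2.17282419 -1.7009298 ] [0.47535424 0.3504771  0.34293369]
```

View pics/s6c.png

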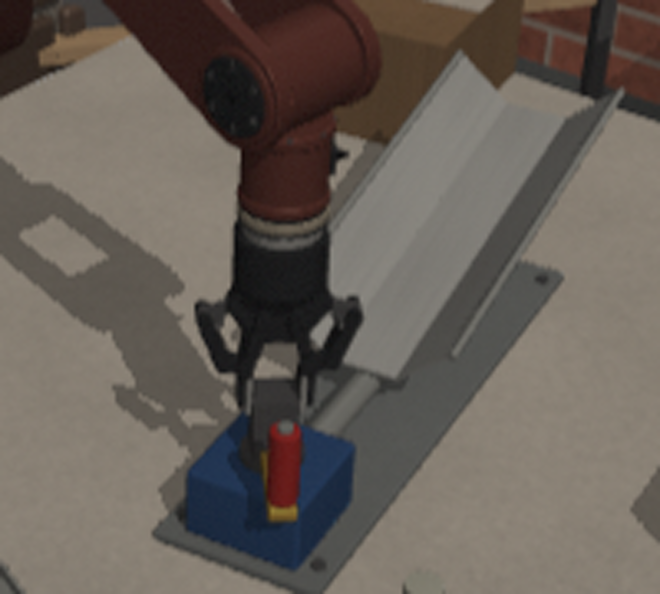

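Emit:
{"api": "jog_arm", "payload": {
  "steps": [
    {"translation": [0.004,-0.045,0],"dr": [0,0,0.18],"gripper": 1},
    {"translation": [0.004,-0.045,0],"dr": [0,0,0.18],"gripper": 1},
    {"translation": [0.004,-0.045,0],"dr": [0,0,0.18],"gripper": 1},
    {"translation": [0.004,-0.045,0],"dr": [0,0,0.18],"gripper": 1},
    {"translation": [0.004,-0.045,0],"dr": [0,0,0.18],"gripper": 1},
    {"translation": [0.004,-0.045,0],"dr": [0,0,0.18],"gripper": 1},
    {"translation": [0.004,-0.045,0],"dr": [0,0,0.18],"gripper": 1},
    {"translation": [0.004,-0.045,0],"dr": [0,0,0.18],"gripper": 1}
  ]
}}

```text
time: 14.5
tcp_pos: [0.5192, 0.038, 0.111]
ee_rot: [-179.8, -0.0, 52.3]
wrist_force: [-2.8, 3.4, -0.6]
gripper_width: 0.0368
```

Emit:
{"api": "jog_arm", "payload": {
  "steps": [
    {"translation": [0.004,-0.045,0],"dr": [0,0,0.18],"gripper": 1},
    {"translation": [0.004,-0.045,0],"dr": [0,0,0.18],"gripper": 1},
    {"translation": [0.004,-0.045,0],"dr": [0,0,0.18],"gripper": 1},
    {"translation": [0.004,-0.045,0],"dr": [0,0,0.18],"gripper": 1},
    {"translation": [0.004,-0.045,0],"dr": [0,0,0.18],"gripper": 1},
    {"translation": [0.004,-0.045,0],"dr": [0,0,0.18],"gripper": 1},
    {"translation": [0.004,-0.045,0],"dr": [0,0,0.18],"gripper": 1},
    {"translation": [0.004,-0.045,0],"dr": [0,0,0.18],"gripper": 1}
  ]
}}

```text
time: 15.5
tcp_pos: [0.5188, 0.0415, 0.111]
ee_rot: [-179.9, 0.1, -30.2]
wrist_force: [-2.2, 3.9, -2.1]
gripper_width: 0.0368
```

Run:
```python
from h import *
st=state(); print(st['tcp_pos'],st['ee_rot'],st['gripper_width'],st['joints'],st['time'],st['wrist_force'],st['ft_torque'])
snap('scene','s7.png')
s=cv2.imread('pics/s7.png'); cv2.imwrite('pics/s7c.png',cv2.resize(s[60:240,260:420],None,fx=3.3,fy=3.3,interpolation=cv2.INTER_CUBIC))
```

```text
[0.51880562 0.04149555 0.11101452] [-1.79913805e+02  1.23313648e-01 -3.02458438e+01] 0.036799495870826864 [ -3.24038872   6.0794587  111.13239497   0.14922168  62.85895412
 116.93739344] 15.5 [-2.16995164  3.91258829 -2.10032901] [0.58333197 0.31392125 0.29237988]
```

View pics/s7c.png

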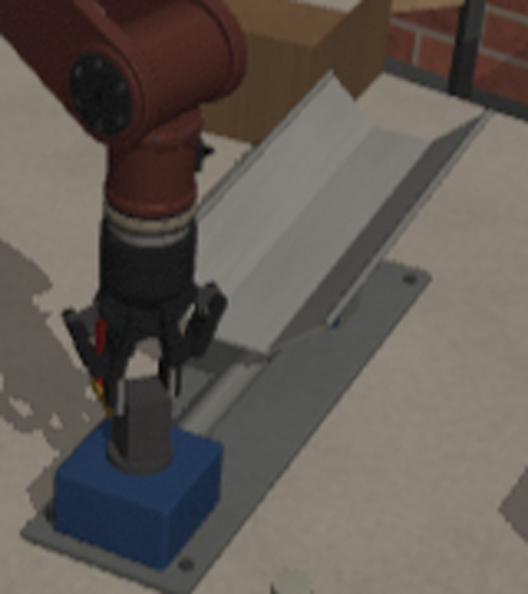

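```bash
cat >> h.py <<'E'
def tilt3(uv,cp,idx=(1,2,3),mid=(.45396,.41759,.09774,.2025)):
    P=np.array([[s*0.09,e*0.21,0.06] for s,e in [(-1,-1),(-1,1),(1,-1),(1,1)]])[list(idx)]
    f=lambda v:proj(P@(Ro.from_euler('Z',mid[3])*Ro.from_euler('X',v[1])).as_matrix().T+np.array(mid[:3])+[0,0,v[0]],cp)-uv
    r=least_squares(lambda v:np.r_[f(v).ravel(),100*v[0]],[0,.1]); return r.x,f(r.x)
E
python3 - <<'E'
from h import *
cp=campose('scene')
k=lambda L:np.array([[260+u/3.3,60+v/3.3] for u,v in L])
print(tilt3(k([(328,45),(322,368),(488,83)]),cp))
print(tilt3(k([(333,72),(331,324),(489,112)]),cp))
E
```

```text
(array([1.02959701e-04, 2.38933184e-01]), array([[-0.88723073, -0.05617575],
       [ 1.08064644,  0.14839983],
       [ 1.20681746,  0.15929285]]))
(array([0.00081182, 0.04159764]), array([[-1.5931329 ,  0.15486461],
       [ 0.67392114,  0.07192766],
       [ 0.73855975, -0.15070788]]))
```

Emit:
{"api": "jog_arm", "payload": {
  "steps": [
    {"translation": [0.003,-0.038,0],"dr": [0,0,0.155],"gripper": 1},
    {"translation": [0.003,-0.038,0],"dr": [0,0,0.155],"gripper": 1},
    {"translation": [0.003,-0.038,0],"dr": [0,0,0.155],"gripper": 1},
    {"translation": [0,0,0],"dr": [0,0,0],"gripper": 1},
    {"translation": [0,0,0],"dr": [0,0,0],"gripper": 1},
    {"translation": [0,0,0],"dr": [0,0,0],"gripper": 1},
    {"translation": [0,0,0],"dr": [0,0,0],"gripper": 1},
    {"translation": [0,0,0],"dr": [0,0,0],"gripper": 1}
  ]
}}

```text
time: 16.55
tcp_pos: [0.5198, 0.0421, 0.111]
ee_rot: [-179.9, 0.1, -56.4]
wrist_force: [-2.3, 5.8, -1.1]
gripper_width: 0.0367
```

Run:
```python
from h import *
st=state(); print(st['tcp_pos'],st['ee_rot'],st['gripper_width'],st['joints'],st['time'],st['wrist_force'],st['ft_torque'])
snap('scene','s8.png'); snap('top','t8.png'); snap('wrist','w8.png')
s=cv2.imread('pics/s8.png'); cv2.imwrite('pics/s8c.png',cv2.resize(s[70:190,300:420],None,fx=5,fy=5,interpolation=cv2.INTER_CUBIC))
s=cv2.imread('pics/scene0.png'); cv2.imwrite('pics/s0c.png',cv2.resize(s[70:190,300:420],None,fx=5,fy=5,interpolation=cv2.INTER_CUBIC))
```

```text
[0.51981309 0.04213737 0.11096628] [-1.79948792e+02  1.38439300e-01 -5.64482072e+01] 0.036696060602787635 [ -3.1685537    6.18904527 111.01733488   0.15913897  62.83543726
 143.20700915] 16.55 [-2.32678752  5.80324607 -1.08339288] [ 0.92388098  0.38933612 -0.03196774]
```

View pics/s8c.png

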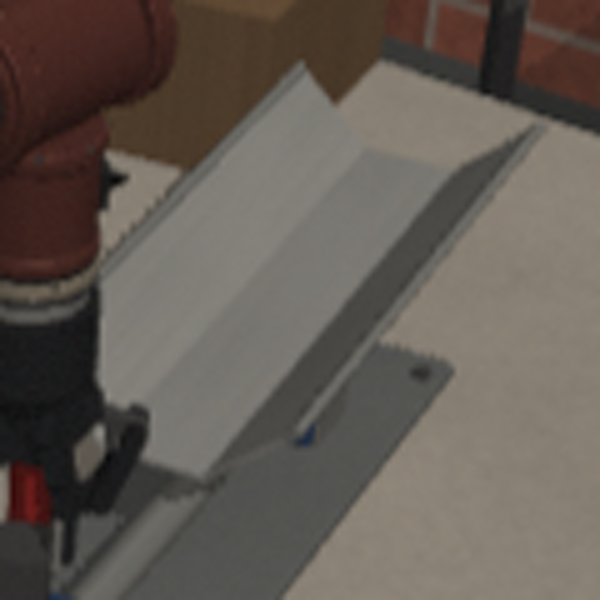

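View pics/s0c.png

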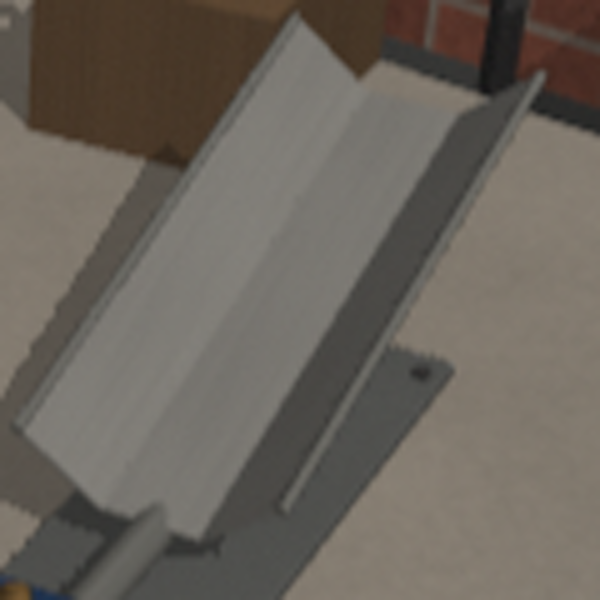

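View pics/t8.png

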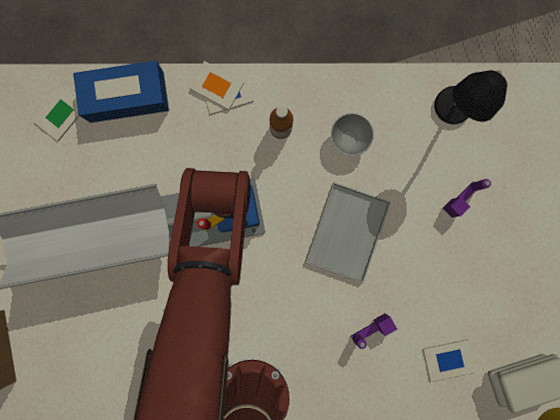

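View pics/w8.png

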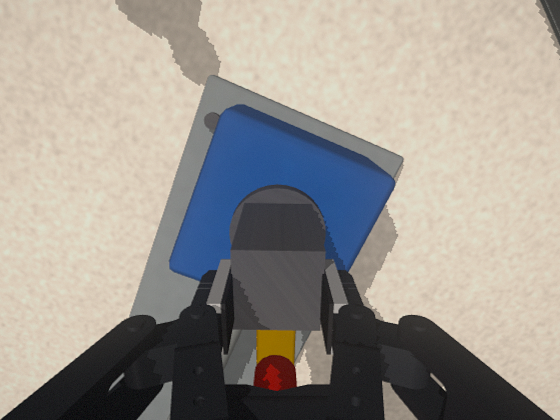

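```bash
cat > joint.py <<'E'
from h import *
cp=campose('scene')
P=np.array([[s*0.09,e*0.21,0.06] for s,e in [(-1,-1),(-1,1),(1,-1),(1,1)]])
def run(obs,extra=True):
    # v: px,py,pz(level floor z), yaw, h, w-scale, tilts...
    def f(v):
        out=[]
        Q=P*[v[5],1,1]
        for (idx,uv),t in zip(obs,v[6:]):
            W=((Q[list(idx)]+[0,0,v[4]])@Ro.from_euler('X',t).as_matrix().T-[0,0,v[4]])@Ro.from_euler('Z',v[3]).as_matrix().T+v[:3]
            out.append(((proj(W,cp)-uv)/1.0).ravel())
        out.append([(v[2]-.095)/.002,(v[4]-.02)/.03,(v[5]-1)/.01, (v[0]-.452)/.005,(v[1]-.42)/.005])
        return np.concatenate(out)
    r=least_squares(f,[.45,.42,.095,.2,.02,1]+[.1]*len(obs)); J=r.jac; C=np.linalg.inv(J.T@J)
    return r.x,np.sqrt(np.diag(C)),r.fun
k=lambda L,s,o:np.array([[o[0]+u/s,o[1]+v/s] for u,v in L])
E
python3 - <<'E'
from joint import *
obs=[((0,1,2,3),k([(18,428),(296,13),(286,511),(543,73)],5,(300,70))),
 ((1,2,3),k([(333,72),(331,324),(489,112)],3.3,(260,60))),
 ((1,2,3),k([(302,63),(300,436),(547,124)],5,(300,70)))]
x,s,f=run(obs); print(np.round(x,4)); print(np.round(s,4)); print(np.round(f,2))
E
```

```text
[0.4511 0.4227 0.0955 0.1924 0.0029 0.9934 0.2599 0.0446 0.0303]
[0.0018 0.003  0.0017 0.005  0.0122 0.008  0.0106 0.0103 0.0102]
[-0.33 -0.11 -0.08  0.25  0.24  0.33  0.56  0.08 -0.76  0.19 -0.35 -0.02
  0.94 -0.02 -0.23  0.07  0.16 -0.05 -0.32 -0.21  0.23 -0.57 -0.66 -0.19
  0.53]
```

Emit:
{"api": "jog_arm", "payload": {
  "steps": [
    {"translation": [0,0,0],"dr": [0,0,0],"gripper": 0},
    {"translation": [0,0,0],"dr": [0,0,0],"gripper": 0},
    {"translation": [0,0,0],"dr": [0,0,0],"gripper": 0},
    {"translation": [0,0,0],"dr": [0,0,0],"gripper": 0},
    {"translation": [0,0,0],"dr": [0,0,0],"gripper": 0},
    {"translation": [0,0,-2],"dr": [0,0,0],"gripper": 0},
    {"translation": [0,0,-3],"dr": [0,0,0],"gripper": 0},
    {"translation": [0,0,-3],"dr": [0,0,0],"gripper": 0}
  ]
}}

```text
time: 17.7
tcp_pos: [0.5198, 0.0409, 0.1913]
ee_rot: [180.0, 0.0, -56.7]
wrist_force: [0.9, -0.0, 0.3]
gripper_width: 0.0854
```

Run:
```python
from h import *
st=state(); print(st['tcp_pos'],st['ee_rot'],st['gripper_width'],st['joints'],st['time'],st['wrist_force'],st['ft_torque'])
snap('scene','s9.png'); snap('wrist','w9.png')
np.savez('w9.npz',p=st['tcp_pos'],r=st['ee_rot'])
s=cv2.imread('pics/s9.png'); cv2.imwrite('pics/s9c.png',cv2.resize(s[70:220,280:420],None,fx=4,fy=4,interpolation=cv2.INTER_CUBIC))
```

```text
[0.51981168 0.0409193  0.19132464] [ 1.79965441e+02  1.57004605e-02 -5.67173878e+01] 0.08540214257468594 [-3.20917636e+00  7.54511648e-01  1.07369048e+02 -8.34258703e-03
  7.19135615e+01  1.43510799e+02] 17.7 [ 8.60135540e-01 -7.83321355e-04  3.47500336e-01] [0.00050652 0.03573327 0.00921441]
```

View pics/s9c.png

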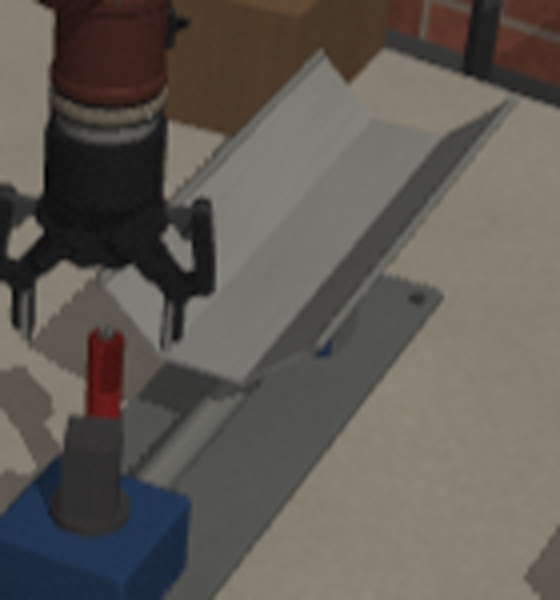

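View pics/w9.png

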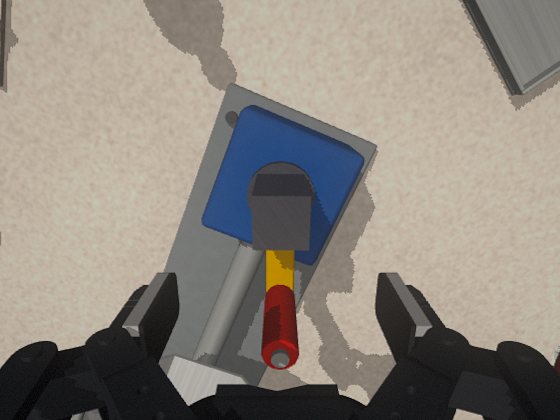

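Run:
```python
from joint import *
obs=[((0,1,2,3),k([(18,428),(296,13),(286,511),(543,73)],5,(300,70))),
 ((0,1,2,3),k([(102,280),(322,52),(320,348),(515,100)],4,(280,70))),
 ((1,2,3),k([(302,63),(300,436),(547,124)],5,(300,70)))]
x,s,f=run(obs); print(np.round(x,4)); print(np.round(s,4)); print(np.round(f,2))
d=np.load('w9.npz'); st=dict(tcp_pos=d['p'],ee_rot=d['r']); c=campose('wrist',st)
Pp=unproj([[251.5,195.5],[313,196],[310.5,250.5],[253,250]],.15,c); print(Pp,Pp.mean(0)); R=Ro.from_euler('xyz',st['ee_rot'],degrees=True).as_matrix(); print((Pp.mean(0)-st['tcp_pos'])@R)
s=cv2.imread('pics/s9.png'); cv2.imwrite('pics/s9d.png',cv2.resize(s[120:180,290:370],None,fx=9,fy=9,interpolation=cv2.INTER_CUBIC))
```

```text
[0.4512 0.4225 0.0954 0.1916 0.0021 0.9936 0.2601 0.0244 0.0304]
[0.0018 0.0029 0.0017 0.0048 0.0116 0.0076 0.0106 0.0086 0.0102]
[-0.35 -0.11 -0.03  0.26  0.2   0.36  0.62  0.11 -0.49  0.11 -0.28 -0.01
  0.19 -0.21  0.35 -0.06 -0.19  0.11  0.1   0.01 -0.28 -0.14  0.19 -0.6
 -0.64 -0.17  0.5 ]
[[0.54365017 0.03178103 0.15      ]
 [0.51161498 0.01119764 0.15      ]
 [0.49151694 0.0425957  0.15      ]
 [0.52316215 0.06287723 0.15      ]] [0.51748606 0.0371129  0.15      ]
[0.00191714 0.00400806 0.04132654]
```

View pics/s9d.png

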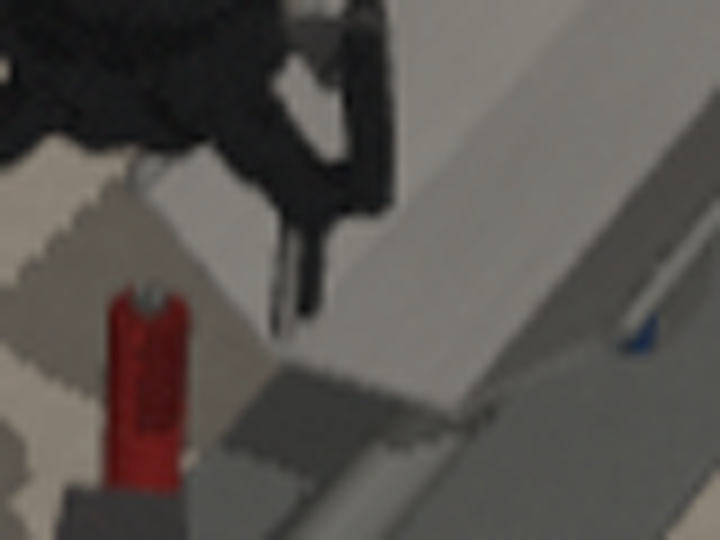

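Emit:
{"api": "jog_arm", "payload": {
  "steps": [
    {"translation": [0,0,0],"dr": [0,0,-0.185],"gripper": 0},
    {"translation": [0,0,0],"dr": [0,0,-0.185],"gripper": 0},
    {"translation": [0,0,0],"dr": [0,0,-0.185],"gripper": 0},
    {"translation": [0,0,0],"dr": [0,0,-0.185],"gripper": 0},
    {"translation": [0,0,0],"dr": [0,0,-0.185],"gripper": 0},
    {"translation": [0,0,0],"dr": [0,0,-0.185],"gripper": 0},
    {"translation": [0,0,0],"dr": [0,0,-0.185],"gripper": 0},
    {"translation": [0,0,0],"dr": [0,0,-0.185],"gripper": 0}
  ]
}}

```text
time: 18.8
tcp_pos: [0.5193, 0.0409, 0.1893]
ee_rot: [-179.9, 0.1, 28.4]
wrist_force: [0.4, 0.6, 0.4]
gripper_width: 0.0856
```

Emit:
{"api": "jog_arm", "payload": {
  "steps": [
    {"translation": [0,0,0],"dr": [0,0,-0.185],"gripper": 0},
    {"translation": [0,0,0],"dr": [0,0,-0.185],"gripper": 0},
    {"translation": [0,0,0],"dr": [0,0,-0.185],"gripper": 0},
    {"translation": [0,0,0],"dr": [0,0,-0.185],"gripper": 0},
    {"translation": [0,0,0],"dr": [0,0,-0.185],"gripper": 0},
    {"translation": [0,0,0],"dr": [0,0,-0.185],"gripper": 0},
    {"translation": [0,0,0],"dr": [0,0,-0.185],"gripper": 0},
    {"translation": [0,0,0],"dr": [0,0,-0.185],"gripper": 0}
  ]
}}

```text
time: 19.8
tcp_pos: [0.5193, 0.041, 0.1893]
ee_rot: [-179.9, -0.0, 113.2]
wrist_force: [-0.2, 0.6, -0.6]
gripper_width: 0.0856
```

Run:
```python
from h import *
st=state(); print(st['tcp_pos'],st['ee_rot'],st['gripper_width'],st['joints'],st['time'])
snap('wrist','w10.png')
```

```text
[0.51927697 0.04097142 0.18926256] [-1.79891214e+02 -4.96170139e-02  1.13219698e+02] 0.08556981155485534 [-3.20921047e+00  8.63798684e-01  1.07489911e+02 -4.19864173e-03
  7.17657902e+01 -2.64276376e+01] 19.8
```

View pics/w10.png

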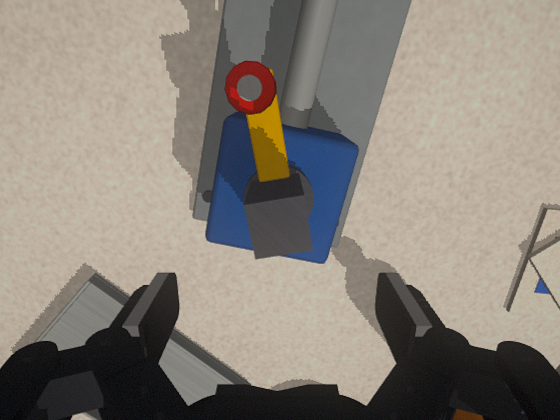

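Emit:
{"api": "jog_arm", "payload": {
  "steps": [
    {"translation": [0,0,0],"dr": [0,0,-0.18],"gripper": 0},
    {"translation": [-0.22,0.1,1],"dr": [0,0,0],"gripper": 0},
    {"translation": [0,0,2.5],"dr": [0,0,0],"gripper": 0},
    {"translation": [0,0,2.5],"dr": [0,0,0],"gripper": 0},
    {"translation": [0,0,1.8],"dr": [0,0,0],"gripper": 0},
    {"translation": [0,0,0],"dr": [0,0,0],"gripper": 0},
    {"translation": [0,0,0],"dr": [0,0,0],"gripper": 1},
    {"translation": [0,0,0],"dr": [0,0,0],"gripper": 1}
  ]
}}

```text
time: 20.85
tcp_pos: [0.5233, 0.0396, 0.1141]
ee_rot: [179.9, 0.1, 123.1]
wrist_force: [0.1, 0.2, 0.0]
gripper_width: 0.0521
```

Emit:
{"api": "jog_arm", "payload": {
  "steps": [
    {"translation": [0,0,0],"dr": [0,0,0],"gripper": 1},
    {"translation": [0,0,0],"dr": [0,0,0],"gripper": 1},
    {"translation": [0,0,0],"dr": [0,0,0],"gripper": 1},
    {"translation": [0,0,0],"dr": [0,0,0],"gripper": 1},
    {"translation": [0,0,0],"dr": [0,0,0],"gripper": 1},
    {"translation": [0,0,0],"dr": [0,0,0],"gripper": 1},
    {"translation": [0,0,0],"dr": [0,0,0],"gripper": 1},
    {"translation": [0,0,0],"dr": [0,0,0],"gripper": 1}
  ]
}}

```text
time: 21.85
tcp_pos: [0.5224, 0.0392, 0.1143]
ee_rot: [-180.0, 0.1, 123.2]
wrist_force: [-3.1, -2.6, 5.4]
gripper_width: 0.0363
```

Run:
```python
from h import *
st=state(); print(st['tcp_pos'],st['ee_rot'],st['gripper_width'],st['joints'],st['time'],st['wrist_force'])
snap('wrist','w11.png')
```

```text
[0.52243586 0.03916316 0.11433464] [-1.79989268e+02  7.23694849e-02  1.23187854e+02] 0.036317055870191614 [-3.35091121e+00  6.17949013e+00  1.10616318e+02 -7.23206090e-02
  6.31697470e+01 -3.65061359e+01] 21.85 [-3.11088344 -2.55218729  5.44200872]
```

View pics/w11.png

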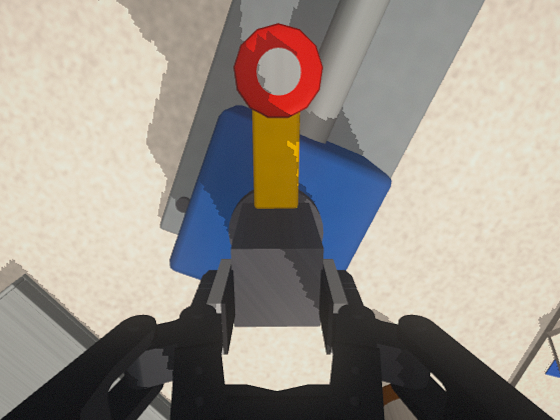

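Emit:
{"api": "jog_arm", "payload": {
  "steps": [
    {"translation": [0,-0.015,0],"dr": [0,0,0.17],"gripper": 1},
    {"translation": [0,-0.015,0],"dr": [0,0,0.17],"gripper": 1},
    {"translation": [0,-0.015,0],"dr": [0,0,0.17],"gripper": 1},
    {"translation": [0,0,0],"dr": [0,0,0],"gripper": 1},
    {"translation": [0,0,0],"dr": [0,0,0],"gripper": 1},
    {"translation": [0,0,0],"dr": [0,0,0],"gripper": 1},
    {"translation": [0,0,0],"dr": [0,0,0],"gripper": 1},
    {"translation": [0,0,0],"dr": [0,0,0],"gripper": 1}
  ]
}}

```text
time: 22.9
tcp_pos: [0.5217, 0.0387, 0.1143]
ee_rot: [-180.0, 0.1, 93.9]
wrist_force: [-4.8, -3.0, 6.9]
gripper_width: 0.0366
```

Run:
```python
from h import *
st=state(); print(st['tcp_pos'],st['ee_rot'],st['gripper_width'],st['joints'],st['time'],st['wrist_force'])
snap('scene','s12.png')
s=cv2.imread('pics/s12.png'); cv2.imwrite('pics/s12c.png',cv2.resize(s[70:190,280:420],None,fx=5,fy=5,interpolation=cv2.INTER_CUBIC))
```

```text
[0.52170837 0.03870714 0.11433017] [-1.79979823e+02  9.37968588e-02  9.39485719e+01] 0.03664234089623865 [-3.38639568e+00  6.12050342e+00  1.10681982e+02 -1.07105250e-01
  6.32055921e+01 -7.28666233e+00] 22.9 [-4.81864409 -2.98752886  6.90164167]
```

View pics/s12c.png

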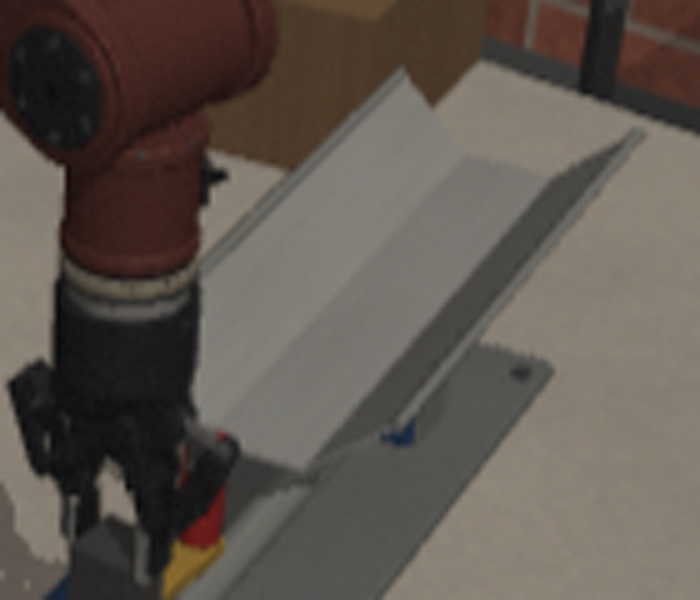

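Run:
```python
from joint import *
obs=[((0,1,2,3),k([(18,428),(296,13),(286,511),(543,73)],5,(300,70))),
 ((0,1,2,3),k([(102,280),(322,52),(320,348),(515,100)],4,(280,70))),
 ((1,2,3),k([(403,70),(398,424),(644,132)],5,(280,70)))]
x,s,f=run(obs); print(np.round(x,4)); print(np.round(s,4)); print(np.round(f,2))
```

```text
[ 4.508e-01  4.224e-01  9.530e-02  1.905e-01  6.000e-04  9.918e-01
  2.608e-01  2.440e-02 -1.000e-03]
[0.0018 0.0029 0.0017 0.0048 0.0111 0.0076 0.0106 0.0086 0.01  ]
[-0.42 -0.16  0.01  0.2  -0.02  0.3   0.54  0.04 -0.61  0.09 -0.27  0.01
 -0.07 -0.24  0.25 -0.04 -0.35  0.22  0.72  0.16  0.11 -0.21  0.14 -0.65
 -0.82 -0.24  0.47]
```

Emit:
{"api": "jog_arm", "payload": {
  "steps": [
    {"translation": [0,0,0],"dr": [0,0,-0.05],"gripper": 1},
    {"translation": [0,0,-1],"dr": [0,0,0],"gripper": 1},
    {"translation": [0,0,-1.5],"dr": [0,0,0],"gripper": 1},
    {"translation": [0,0,-2],"dr": [0,0,0],"gripper": 1},
    {"translation": [0,0,-2.5],"dr": [0,0,0],"gripper": 1},
    {"translation": [0,0,-2],"dr": [0,0,0],"gripper": 1},
    {"translation": [0,0,0],"dr": [0,0,0.174],"gripper": 1},
    {"translation": [0,0,0],"dr": [0,0,0.174],"gripper": 1}
  ]
}}

```text
time: 23.95
tcp_pos: [0.5213, 0.0399, 0.2037]
ee_rot: [-180.0, -0.0, 76.5]
wrist_force: [0.0, 0.5, -4.1]
gripper_width: 0.0365
```

Emit:
{"api": "jog_arm", "payload": {
  "steps": [
    {"translation": [0,0,0],"dr": [0,0,0.174],"gripper": 1},
    {"translation": [0,0,0],"dr": [0,0,0.174],"gripper": 1},
    {"translation": [0,0,0],"dr": [0,0,0.174],"gripper": 1},
    {"translation": [0,0,0],"dr": [0,0,0.174],"gripper": 1},
    {"translation": [0,0,0],"dr": [0,0,0.174],"gripper": 1},
    {"translation": [0,0,0],"dr": [0,0,0.174],"gripper": 1},
    {"translation": [0,0,0],"dr": [0,0,0.174],"gripper": 1},
    {"translation": [0,0,0],"dr": [0,0,0.174],"gripper": 1}
  ]
}}

```text
time: 24.95
tcp_pos: [0.5208, 0.0399, 0.203]
ee_rot: [-180.0, 0.1, -3.2]
wrist_force: [0.3, -0.6, -3.2]
gripper_width: 0.0365
```

Run:
```python
from h import *
st=state(); print(st['tcp_pos'],st['ee_rot'],st['gripper_width'],st['joints'],st['time'],st['wrist_force'])
snap('wrist','w13.png');snap('scene','s13.png')
s=cv2.imread('pics/s13.png'); cv2.imwrite('pics/s13c.png',cv2.resize(s[70:220,280:420],None,fx=4,fy=4,interpolation=cv2.INTER_CUBIC))
```

```text
[0.52081669 0.03993678 0.20297515] [-1.79956515e+02  1.13699142e-01 -3.24066409e+00] 0.036506018458741706 [-3.34374037e+00  2.77667856e-01  1.06549842e+02  4.51897491e-02
  7.32862722e+01  8.98839278e+01] 24.95 [ 0.29896107 -0.60587199 -3.19189372]
```

View pics/w13.png

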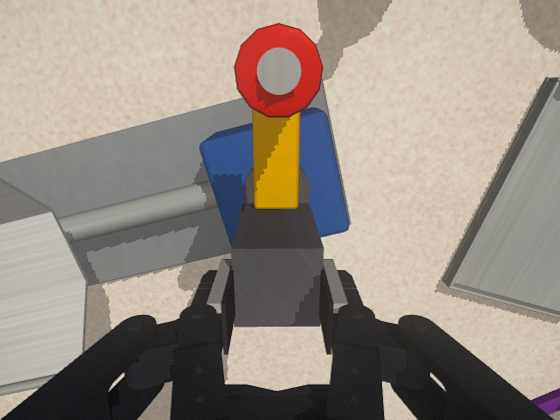

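View pics/s13c.png

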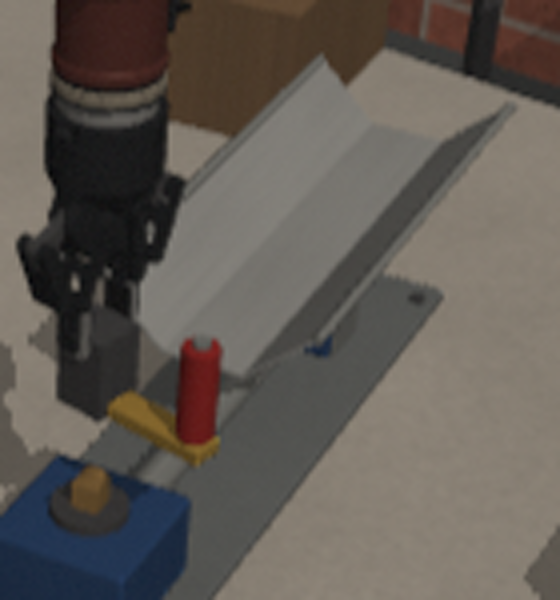

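Emit:
{"api": "jog_arm", "payload": {
  "steps": [
    {"translation": [0,0,0],"dr": [0,0,0.171],"gripper": 1},
    {"translation": [-0.81,4.86,0],"dr": [0,0,0],"gripper": 1},
    {"translation": [-0.81,4.86,0],"dr": [0,0,0],"gripper": 1},
    {"translation": [-0.81,4.86,0],"dr": [0,0,0],"gripper": 1},
    {"translation": [-0.81,4.86,0],"dr": [0,0,0],"gripper": 1},
    {"translation": [-0.81,4.86,0],"dr": [0,0,0],"gripper": 1},
    {"translation": [-0.81,4.86,0],"dr": [0,0,0],"gripper": 1},
    {"translation": [0,0,0],"dr": [0,0,0],"gripper": 1}
  ]
}}

```text
time: 26.05
tcp_pos: [0.409, -0.237, 0.2033]
ee_rot: [179.9, 0.0, -12.8]
wrist_force: [-0.0, 1.0, -3.5]
gripper_width: 0.0366
```

Run:
```python
from h import *
st=state(); print(st['tcp_pos'],st['ee_rot'],st['gripper_width'],st['joints'],st['time'],st['wrist_force'])
snap('top','t14.png');snap('scene','s14.png')
s=cv2.imread('pics/s14.png'); cv2.imwrite('pics/s14c.png',cv2.resize(s[70:190,290:420],None,fx=5,fy=5,interpolation=cv2.INTER_CUBIC))
t=cv2.imread('pics/t14.png'); cv2.imwrite('pics/t14c.png',cv2.resize(t[150:300,0:200],None,fx=4,fy=4,interpolation=cv2.INTER_CUBIC))
```

```text
[ 0.40898972 -0.23697508  0.20331022] [ 1.79948756e+02  1.19068099e-02 -1.28126894e+01] 0.03661626994205224 [-3.85692093e+01 -6.30298232e+00  1.12789213e+02 -5.35305042e-02
  7.35022318e+01  6.42586711e+01] 26.05 [-0.0136934   0.98817597 -3.53590762]
```

View pics/s14c.png

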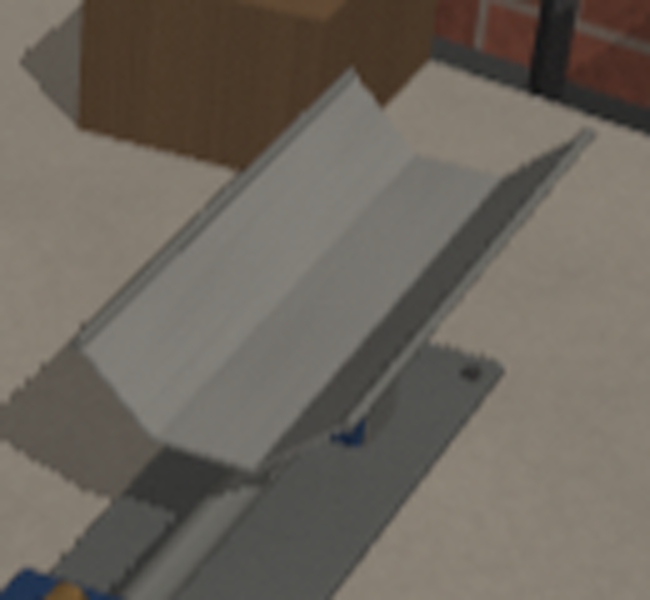

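View pics/t14c.png

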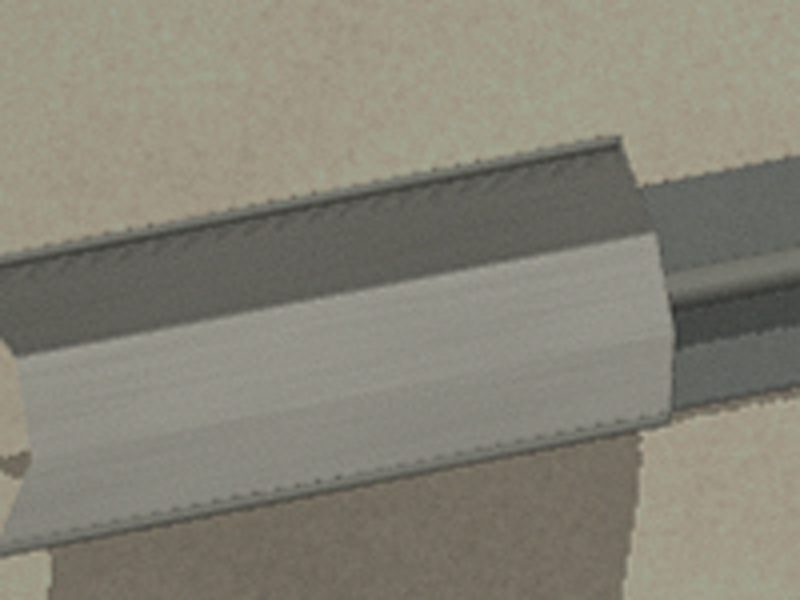

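View pics/s14.png

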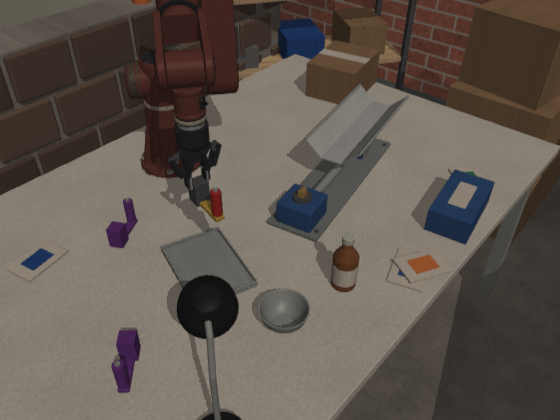

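Run:
```python
from h import *
S,T=campose('scene'),campose('top')
k=lambda L,s,o:np.array([[o[0]+u/s,o[1]+v/s] for u,v in L])
# idx: 0 NL rim,1 FL rim,2 NR,3 FR rim ; 4 NL floor,5 FL floor,6 NR floor,7 FR floor
obs=[(S,0,(0,1,2,3,4,5,6,7),k([(18,428),(296,13),(286,511),(543,73),(104,502),(360,80),(205,542),(462,112)],5,(300,70))),
 (S,1,(0,1,2,3,4,5,6,7),k([(82,345),(353,70),(350,425),(593,131),(160,435),(415,155),(262,470),(500,178)],5,(290,70))),
 (T,1,(0,2,4,5,6,7),k([(668,423),(622,137),(673,340),(33,455),(655,235),(16,357)],4,(0,150)))]
def fit(use,bias=True):
    def f(v):
        mid,yaw,h,wr,wf,t=v[:3],v[3],v[4],v[5],v[6],v[7:9]
        P=np.array([[s*wr,e*.21,.06] for s in(-1,1) for e in(-1,1)]+[[s*wf,e*.21,.0] for s in(-1,1) for e in(-1,1)])
        out=[]
        for i in use:
            cam,j,idx,uv=obs[i]
            W=((P[list(idx)]+[0,0,h])@Ro.from_euler('X',t[j]).as_matrix().T-[0,0,h])@Ro.from_euler('Z',yaw).as_matrix().T+mid
            if cam is T: W=W+np.r_[v[9:11],0]
            out.append((proj(W,cam)-uv).ravel())
        return np.concatenate(out+[[(v[2]-.095)/.003,(h-.02)/.03,(wr-.09)/.001,v[9]/.003,v[10]/.003,(v[6]-.035)/.02]])
    r=least_squares(f,[.45,.42,.095,.2,.02,.09,.035,.25,0,0,0]); C=np.linalg.inv(r.jac.T@r.jac)
    print(use,np.round(r.x,4)); print(np.round(np.sqrt(np.diag(C)),4)); print(np.round(r.fun,1))
fit([0,1]);fit([0,1,2]);fit([1,2])
print(state()['time'])
```

```text
[0, 1] [0.4425 0.4361 0.0918 0.1944 0.0046 0.0894 0.035  0.2751 0.0058 0.
 0.    ]
[0.0028 0.0048 0.0029 0.0043 0.0085 0.0008 0.0012 0.0084 0.0066 0.003
 0.003 ]
[ 0.1 -0.9 -0.4 -1.2  0.2 -0.7 -0.  -1.6  0.1  2.1  1.3  2.4  0.3  0.7
 -0.1  0.6 -0.5 -1.9 -0.5 -1.2  0.7 -1.5 -0.1 -1.7 -1.1  1.6 -0.5  0.6
 -0.5  1.2  1.   0.7 -1.1 -0.5 -0.6  0.   0.   0. ]
[0, 1, 2] [ 4.459e-01  4.299e-01  9.510e-02  1.900e-01  6.000e-04  8.940e-02
  3.440e-02  2.731e-01  8.400e-03 -4.000e-04 -4.400e-03]
[0.0017 0.0027 0.0019 0.0032 0.0082 0.0007 0.0009 0.0078 0.0054 0.0018
 0.0021]
[-0.3 -1.  -0.1 -1.4 -0.  -0.6  0.4 -1.6 -0.1  2.2  1.9  2.4 -0.2  0.7
  0.1  0.6 -1.1 -1.6 -0.3 -1.3  0.2 -1.   0.3 -1.6 -1.4  2.1 -0.1  0.6
 -1.2  1.6  1.2  0.7 -0.4 -0.4 -1.8  0.4  0.2 -1.1  0.4  1.5  0.  -0.5
  0.5 -0.1  0.  -0.6 -0.6 -0.1 -1.5 -0. ]Traceback (most recent call last):
  File "<stdin>", line 21, in <module>
  File "<stdin>", line 19, in fit
    ainv = _umath_linalg.inv(a, signature=signature)
    raise LinAlgError("Singular matrix")
numpy.linalg.LinAlgError: Singular matrix
```

Emit:
{"api": "jog_arm", "payload": {
  "steps": [
    {"translation": [0,-0.2,4],"dr": [0,0,0],"gripper": 1},
    {"translation": [0,0,4],"dr": [0,0,0],"gripper": 1},
    {"translation": [0,0,4],"dr": [0,0,0],"gripper": 1},
    {"translation": [0,0,3],"dr": [0,0,0],"gripper": 1},
    {"translation": [0,0,1.5],"dr": [0,0,0],"gripper": 1},
    {"translation": [0,0,0.5],"dr": [0,0,0],"gripper": 1},
    {"translation": [0,0,0.2],"dr": [0,0,0],"gripper": 1},
    {"translation": [0,0,0],"dr": [0,0,0],"gripper": 1}
  ]
}}

```text
time: 27.15
tcp_pos: [0.4118, -0.233, 0.032]
ee_rot: [179.9, -0.1, -12.7]
wrist_force: [0.9, 0.7, -4.1]
gripper_width: 0.0362
```

Run:
```python
from h import *
st=state(); print(st['tcp_pos'],st['ee_rot'],st['gripper_width'],st['time'],st['wrist_force'])
snap('wrist','w15.png');snap('scene','s15.png')
s=cv2.imread('pics/s15.png'); cv2.imwrite('pics/s15c.png',cv2.resize(s[190:310,140:280],None,fx=5,fy=5,interpolation=cv2.INTER_CUBIC))
```

```text
[ 0.41177968 -0.23304781  0.03196958] [ 1.79944895e+02 -1.20435772e-01 -1.26570762e+01] 0.03620727511555409 27.15 [ 0.85995934  0.68362679 -4.05511097]
```

View pics/w15.png

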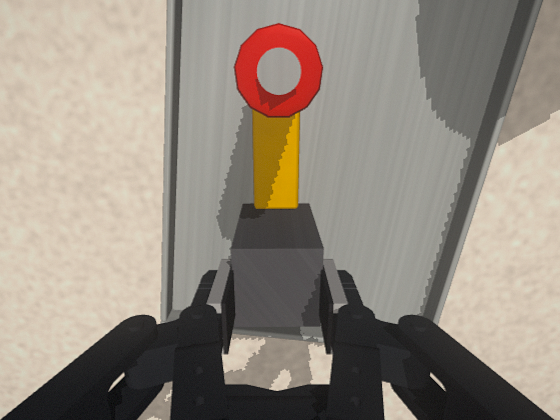

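View pics/s15c.png

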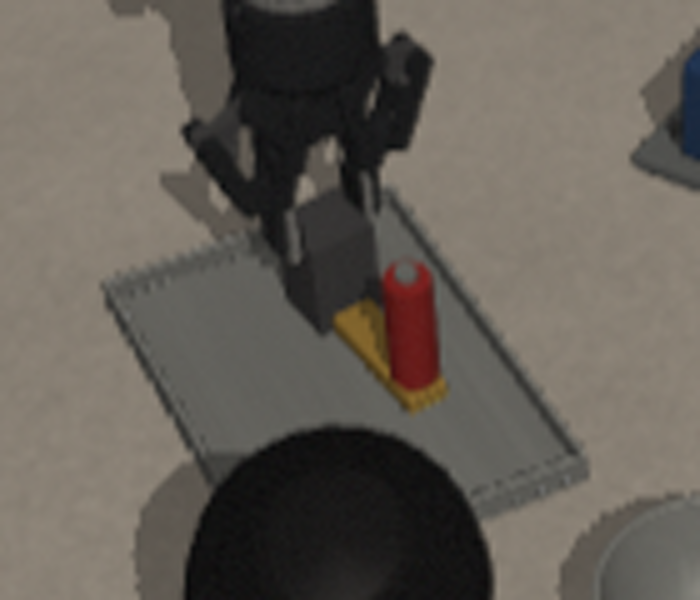

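Emit:
{"api": "jog_arm", "payload": {
  "steps": [
    {"translation": [0,0,0.15],"dr": [0,0,0],"gripper": 1},
    {"translation": [0,0,0.1],"dr": [0,0,0],"gripper": 1},
    {"translation": [0,0,0.1],"dr": [0,0,0],"gripper": 1},
    {"translation": [0,0,0],"dr": [0,0,0],"gripper": 1},
    {"translation": [0,0,0],"dr": [0,0,0],"gripper": 1},
    {"translation": [0,0,0],"dr": [0,0,0],"gripper": 1},
    {"translation": [0,0,0],"dr": [0,0,0],"gripper": 1},
    {"translation": [0,0,0],"dr": [0,0,0],"gripper": 1}
  ]
}}

```text
time: 28.25
tcp_pos: [0.4108, -0.2325, 0.0283]
ee_rot: [-180.0, 0.0, -12.7]
wrist_force: [-3.6, 3.1, 4.6]
gripper_width: 0.0363
```

Emit:
{"api": "jog_arm", "payload": {
  "steps": [
    {"translation": [0,0,0],"dr": [0,0,0],"gripper": 0},
    {"translation": [0,0,0],"dr": [0,0,0],"gripper": 0},
    {"translation": [0,0,0],"dr": [0,0,0],"gripper": 0},
    {"translation": [0,0,0],"dr": [0,0,0],"gripper": 0},
    {"translation": [0,0,0],"dr": [0,0,0],"gripper": 0},
    {"translation": [0,0,-1],"dr": [0,0,0],"gripper": 0},
    {"translation": [0,0,-3],"dr": [0,0,0],"gripper": 0},
    {"translation": [0,0,-4],"dr": [0,0,0],"gripper": 0}
  ]
}}

```text
time: 29.25
tcp_pos: [0.41, -0.2318, 0.1077]
ee_rot: [-179.9, 0.1, -12.7]
wrist_force: [0.7, -0.6, 1.2]
gripper_width: 0.0851
```

Emit:
{"api": "jog_arm", "payload": {
  "steps": [
    {"translation": [0,0,-4],"dr": [0,0,0],"gripper": 0},
    {"translation": [0,0,-4],"dr": [0,0,0],"gripper": 0},
    {"translation": [0,0,-4],"dr": [0,0,0],"gripper": 0},
    {"translation": [0,0,0],"dr": [0,0,0],"gripper": 0},
    {"translation": [0,0,0],"dr": [0,0,0],"gripper": 0},
    {"translation": [0,0,0],"dr": [0,0,0],"gripper": 0},
    {"translation": [0,0,0],"dr": [0,0,0],"gripper": 0},
    {"translation": [0,0,0],"dr": [0,0,0],"gripper": 0}
  ]
}}

```text
time: 30.25
tcp_pos: [0.4104, -0.2321, 0.2265]
ee_rot: [-180.0, 0.1, -12.7]
wrist_force: [0.8, 0.0, 1.0]
gripper_width: 0.0856
```

Run:
```python
from h import *
st=state(); print(st['tcp_pos'],st['ee_rot'],st['gripper_width'],st['time'],st['wrist_force'])
snap('wrist','w16.png');snap('scene','s16.png')
for t in ['crank','crank_hub','crank_grip','tray','bowl','antiseptic']: print(t,[(np.round(d['at'],3).tolist(),round(d['score'],2)) for d in spot_point(t,'scene')])
s=cv2.imread('pics/s16.png'); cv2.imwrite('pics/s16c.png',cv2.resize(s[190:310,140:280],None,fx=5,fy=5,interpolation=cv2.INTER_CUBIC))
```

```text
[ 0.41040942 -0.23209455  0.22646962] [-1.79959519e+02  8.19821416e-02 -1.26736136e+01] 0.08555367967731801 30.25 [0.81482497 0.00727393 0.97826355]
crank [([0.523, -0.569, 0.002], 0.86), ([0.199, -0.368, 0.0], 0.82), ([0.41, -0.231, 0.006], 0.64)]
crank_hub [([0.411, -0.236, 0.031], 0.86), ([0.199, -0.364, 0.03], 0.76), ([0.528, -0.567, 0.032], 0.68)]
crank_grip [([0.588, -0.632, 0.049], 0.94), ([0.494, -0.25, 0.049], 0.91), ([0.164, -0.293, 0.048], 0.62)]
tray [([0.46, -0.27, -0.004], 0.77)]
bowl [([0.724, -0.279, 0.001], 0.86)]
antiseptic [([0.759, -0.084, -0.005], 0.83)]
```

View pics/w16.png

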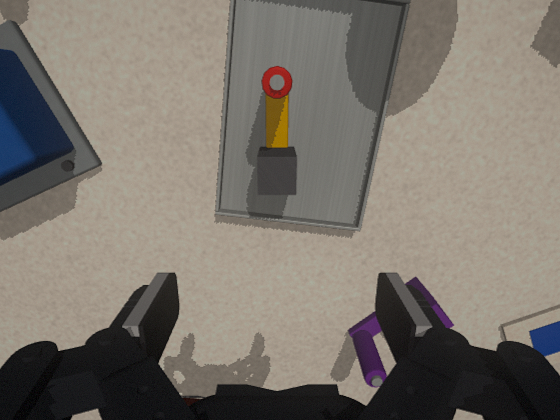

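View pics/s16.png

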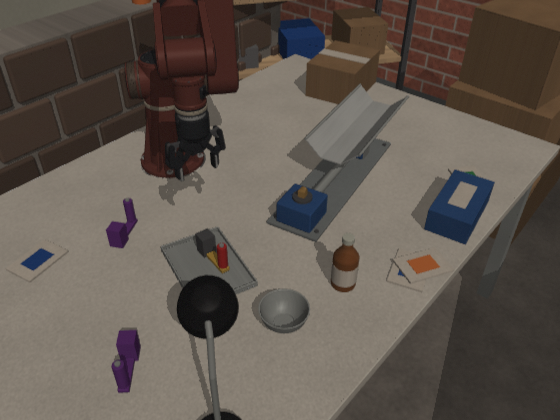

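Run:
```python
from h import *
print(finish_job())
```

```text
the job is handed in; nothing more can be done
None
```

The crank is back in the tray, the trough measures level, and the job was handed in at about 30.6 s of the 72 s allowed. `finish_job()` gives no verdict, so these are my own last checks.

- **Fitting:** I gripped the crank by its hub and lowered it onto the brass shaft with almost no insertion force. Its underside came down to about 90 mm, which is fully seated.
- **Winding:** I turned the shaft clockwise about 274°, stopping near the wrist's range limit. The trough then still measured about 0.02–0.03 rad, so I let go, gripped the hub again and turned about 29° more. The measured forces stayed below about 10 N.
- **Trough level:** A fit to the scene picture gave 0.006 ± 0.007 rad, and the scene and top pictures together gave 0.008 rad. The limit is 0.035 rad. The starting tilt varied between fits (0.24–0.275 rad). Combined with the angle turned, that puts the final tilt between about -0.02 and +0.01 rad, also inside the limit.
- **Crank in the tray:** I lowered it until it touched, let go and backed off about 20 cm. The last pictures show it standing upright inside the walls, with its hub at about (0.41, -0.235) m, within a few millimetres of where it started.
- **Bowl and bottle:** Both were found within about 4–6 mm of their starting positions, close to what the detector can resolve. The arm never went near them.

No check failed. The only disagreements were in the starting-tilt fits above and about 2 mm between camera estimates of the shaft centre.

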